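# Run a batch through the bench dispenser

### The job

First pull the dispenser's empty carriage all the way out to its loading stop, then take every housing from the black mat and set one flat in each outlined place on the carriage, lined up with the outline either way round, any housing in any place. Slide the loaded carriage slowly to the work stop under the dispensing head, leave it there for three seconds with the housings still in their outlines, slowly bring it fully back to the loading stop, and move every housing flat and upright onto the floor of the grey tray. The housings are thin plastic, so grip them lightly, and leave the other things on the bench where they are.

Things in the scene. Friction and masses are not known exactly. Their poses are not given: they have to be found in the camera images.
- carriage (a joint): position of the carriage on its slide (m): 0 = fully out at the loading stop (the dispenser's -y end, away from the column), 0.18 = at the work stop under the head; both are hard stops. It moves along the dispenser's own y axis with about 2.5 N of friction and stays where it is left. Starts between the stops. Move it slowly, under 0.3 m/s.
- carriage_handle (a point): top centre of the carriage's black upright handle: a post 30 mm across the slide (x) by 20 mm along it (y), 65 mm tall, on a tongue at the carriage's loading end, its top 119 mm above the bench. Grip it from above by the two faces that look along the slide, or push it. Moves with the carriage; axes as the dispenser's.
- dispenser: white bench dispenser, fixed; its y axis is the slide direction, loading stop to work stop. Origin: on its underside. Base 140 mm wide, 36 mm high, y -0.32 to 0.37 m. Column at y 0.33, 0.436 m high; head and arm (75 mm wide) reach from it to y 0.16 between 0.315 and 0.435 m above the bench; a syringe hangs from the head at x 0, y 0.20 down to 0.15 m. Keep clear of them.
- place0 (a point): centre of the outlined place nearest the handle, 105 mm from it along y, on the carriage's aluminium plate: top 54 mm above the bench, 150 (x) x 270 mm (y), rim 10 mm high, 5 mm thick. Outline 95 x 65 mm, long side along x (across the slide); places are 85 mm apart along y. Moves with the carriage; axes as the dispenser's.
- place1 (a point): centre of the outlined place in the middle, on the carriage's aluminium plate: top 54 mm above the bench, 150 (x) x 270 mm (y), rim 10 mm high, 5 mm thick. Outline 95 x 65 mm, long side along x (across the slide); places are 85 mm apart along y. Moves with the carriage; axes as the dispenser's.
- place2 (a point): centre of the outlined place nearest the work end, on the carriage's aluminium plate: top 54 mm above the bench, 150 (x) x 270 mm (y), rim 10 mm high, 5 mm thick. Outline 95 x 65 mm, long side along x (across the slide); places are 85 mm apart along y. Moves with the carriage; axes as the dispenser's.
- housing0: white housing: flange 90 x 60 x 6 mm, with a central box 66 x 30 mm up to 40 mm above the underside. Origin: centre of underside; x along the 90 mm, z up. 0.1 to 0.2 kg. Grip from above on the box's long sides, 30 mm apart, with a grip of 20 to 35 N; a grip over 45 N (90 N on both sides summed) cracks it. Starts flat on the mat, turned up to 0.35 rad. All alike; 2 or 3 present.
- housing1: white housing: flange 90 x 60 x 6 mm, with a central box 66 x 30 mm up to 40 mm above the underside. Origin: centre of underside; x along the 90 mm, z up. 0.1 to 0.2 kg. Grip from above on the box's long sides, 30 mm apart, with a grip of 20 to 35 N; a grip over 45 N (90 N on both sides summed) cracks it. Starts flat on the mat, turned up to 0.35 rad. All alike; 2 or 3 present.
- housing2: white housing: flange 90 x 60 x 6 mm, with a central box 66 x 30 mm up to 40 mm above the underside. Origin: centre of underside; x along the 90 mm, z up. 0.1 to 0.2 kg. Grip from above on the box's long sides, 30 mm apart, with a grip of 20 to 35 N; a grip over 45 N (90 N on both sides summed) cracks it. Starts flat on the mat, turned up to 0.35 rad. All alike; 2 or 3 present.
- mat: thin black rubber mat 150 (x) x 320 (y) x 3 mm, fixed; left or right of the bench's middle. Origin: centre of its underside. The housings start in a row on it, about 100 mm apart along y, underside 3 mm above the bench.
- tray: open grey plastic tray 150 (x) x 320 (y) mm outside, fixed, walls 5 mm thick and 24 mm high, floor 5 mm thick; on the other side of the bench's middle from the mat. Origin: centre of its underside. It has room for three housings side by side along y, long sides along x.
- jar: small jar, 38 mm across, 60 mm high, between mat and tray; bystander, leave it. Origin: centre of its underside.
- tape: red ring of tape, 100 mm across, 48 mm high, on the robot's left; bystander. Origin: centre of its underside.
- screwdriver: yellow-handled screwdriver lying along x on the bench at the robot's right, beyond mat or tray; bystander.
Not all that is in view belongs to the job. What is shaped like the housing2 but brown is not meant. What is shaped like the housing1 but turquoise is not meant.

How it is judged (in metres and radians):
On the way, in this order (a step that is already met when the one before it is completed fails the run):
1. the empty carriage is fully out at the loading stop (value of joint carriage below 0.006 m), for 0.2 s.
2. every housing lies flat in an outlined place on the carriage (centre within 10 mm, turned at most 0.15 rad), released, the carriage at the loading stop (value of joint carriage below 0.01 m and ((horizontal distance between housing0 and place0 below 0.01 m and z of housing0 in the frame of place0 between -0.005 and 0.005 m) or (horizontal distance between housing0 and place1 below 0.01 m and z of housing0 in the frame of place1 between -0.005 and 0.005 m) or (horizontal distance between housing0 and place2 below 0.01 m and z of housing0 in the frame of place2 between -0.005 and 0.005 m)) and angle between the x axis of each of housing0, housing1, housing2 and the x axis of place0, either way round below 0.15 rad and contact force between the fingers and housing0 below 0.5 N and ((horizontal distance between housing1 and place0 below 0.01 m and z of housing1 in the frame of place0 between -0.005 and 0.005 m) or (horizontal distance between housing1 and place1 below 0.01 m and z of housing1 in the frame of place1 between -0.005 and 0.005 m) or (horizontal distance between housing1 and place2 below 0.01 m and z of housing1 in the frame of place2 between -0.005 and 0.005 m)) and contact force between the fingers and housing1 below 0.5 N and ((horizontal distance between housing2 and place0 below 0.01 m and z of housing2 in the frame of place0 between -0.005 and 0.005 m) or (horizontal distance between housing2 and place1 below 0.01 m and z of housing2 in the frame of place1 between -0.005 and 0.005 m) or (horizontal distance between housing2 and place2 below 0.01 m and z of housing2 in the frame of place2 between -0.005 and 0.005 m)) and contact force between the fingers and housing2 below 0.5 N), for 0.3 s.
3. the carriage rests at the work stop (joint above 0.174) for 2.5 s with every housing in its place (within 10 mm, 0.15 rad) (value of joint carriage above 0.174 m and ((horizontal distance between housing0 and place0 below 0.01 m and z of housing0 in the frame of place0 between -0.005 and 0.005 m) or (horizontal distance between housing0 and place1 below 0.01 m and z of housing0 in the frame of place1 between -0.005 and 0.005 m) or (horizontal distance between housing0 and place2 below 0.01 m and z of housing0 in the frame of place2 between -0.005 and 0.005 m)) and angle between the x axis of each of housing0, housing1, housing2 and the x axis of place0, either way round below 0.15 rad and ((horizontal distance between housing1 and place0 below 0.01 m and z of housing1 in the frame of place0 between -0.005 and 0.005 m) or (horizontal distance between housing1 and place1 below 0.01 m and z of housing1 in the frame of place1 between -0.005 and 0.005 m) or (horizontal distance between housing1 and place2 below 0.01 m and z of housing1 in the frame of place2 between -0.005 and 0.005 m)) and ((horizontal distance between housing2 and place0 below 0.01 m and z of housing2 in the frame of place0 between -0.005 and 0.005 m) or (horizontal distance between housing2 and place1 below 0.01 m and z of housing2 in the frame of place1 between -0.005 and 0.005 m) or (horizontal distance between housing2 and place2 below 0.01 m and z of housing2 in the frame of place2 between -0.005 and 0.005 m))), for 2.5 s.
4. the carriage is fully back at the loading stop (value of joint carriage below 0.006 m), for 0.2 s.
At the end, for the whole second after the job is handed in: Every housing rests flat and upright on the tray's floor, inside its walls (underside less than 12 mm above the tray's underside, tilt under 0.1 rad), and the carriage is at the loading stop (joint below 0.010) (value of joint carriage below 0.01 m and x of housing0 in the frame of tray between -0.04 and 0.04 m and y of housing0 in the frame of tray between -0.135 and 0.135 m and z of each of housing0, housing1, housing2 in the frame of tray below 0.012 m and angle between each of housing0, housing1, housing2's own z axis and vertical below 0.1 rad and linear speed of each of housing0, housing1, housing2 below 0.03 m/s and x of housing1 in the frame of tray between -0.04 and 0.04 m and y of housing1 in the frame of tray between -0.135 and 0.135 m and x of housing2 in the frame of tray between -0.04 and 0.04 m and y of housing2 in the frame of tray between -0.135 and 0.135 m); the robot touches nothing.
It fails at once if a housing is gripped or pressed by the fingers with more than 90 N, both fingers summed (contact force between the fingers and housing0 above 90 N or contact force between the fingers and housing1 above 90 N or contact force between the fingers and housing2 above 90 N).
It fails at once if the carriage is slid faster than 0.3 m/s (velocity of joint carriage above 0.3 m/s or velocity of joint carriage below -0.3 m/s).
It fails at once if jar, tape roll or screwdriver moved by more than 30 mm (distance of any of jar, tape, screwdriver from where it was at the start of the episode above 0.03 m).
Of housing0, housing1, housing2 only 2 to 3 are there at a start; the rules pass over those that are not, and their reading is None.
At some moment in a run one of housing0, housing1, housing2 may be knocked a few centimetres aside while the robot is not near it.
It also fails if it takes over 210 s, if anything falls off the work surface, if the arm or the gripper's body presses on something with over 40 N, if the wrist force passes 120 N, or if a joint passes its speed limit or range.

### The arm

A 7-joint arm with a two-finger parallel gripper is mounted at the origin on the work surface. World frame = base frame: x ahead of the robot, y to its left, z up, the work surface at z = 0. Lengths are in m, angles in degrees, forces in N, time in s.
With the tool pointing down it reaches from about 0.425 to 0.95 m from the base axis. Payload 4.7 kg.
Tool frame: the origin (TCP) lies midway between the tips of the shut fingers; the grasp point (between the pads) lies 19 mm behind it; z points along the fingers, y is the line along which they close (so a half turn about z gives the same grasp; the last joint's range is limited). The gripper opens to 87 mm and grips with 3 to 60 N. Pads are 19 mm wide; open, the fingers measure 117 mm over their backs; the gripper's body (75 mm by 190 mm) begins 51 mm behind the grasp point.
Start: joints at [-66.457, 26.849, -2.785, 87.806, 1.381, 65.374, -4.715], TCP at [0.287, 0.611, 0.223] pointing down, gripper open.
Joint ranges: [-148.3, 148.3], [-19.14, 114.17], [-79.39, 73.82], [5.75, 140.21], [-59.74, 239.74], [12.07, 113.84], [-152.46, 152.46]. Speed limits (degrees/s): [147.25, 147.25, 180, 180, 180, 180, 180].

### API

Orientations are given as [roll, pitch, yaw] about the fixed x, y, z axes, in that order (R = Rz(yaw) Ry(pitch) Rx(roll)).
In Python, from workcell import sense, vision, sign_off gives the robot as it stands. The module is installed in compiled form; this text tells all that it offers.
- The arm moves only by the shell command python3 -m jog 'ROWS' [FORCE]. ROWS is JSON, a list of rows, each an object of numbers: "x", "y", "z": the shift along the tool's x, y, z as a fraction of full scale; "spin": the turn about the tool's z as a fraction of full scale; "gripper": the closure, from -1 (fully open) to 1 (shut). In form: [{"x": .., "y": .., "z": .., "spin": .., "gripper": ..}, ...]. A call has 1 to 8 rows; each row is the pose to reach, as a shift and turn from the pose commanded when the call began, along the tool's axes at that moment, turning the shorter way round; what a row does not reach only later rows make up. Full scale, the value 1, is 0.3 m for a shift and 180 degrees for a turn. A row lasts 1/10 s, in which the tool goes at most 50 mm and 8.59 degrees, less where a joint would pass 70% of its speed; a pose out of reach is approached as far as the arm can. A call with a number of a shift or a turn outside -1 to 1 is refused whole. A call with a gripper value outside its range is refused whole. The fingers move at their own pace and stop on an object; FORCE is the grip in N (left out, the last holds). Time passes only in rows, so rows that repeat a pose let the fingers close. It gives the time, the measured TCP pose, the force, the opening and the grip force at its end, in the units of the state.
- sense(): the state, without advancing time (a new reading comes with each control period).
- vision.read_camera(name): name is "scene" or "top"; returns a dict with "image" (400x640x3 uint8, red, green, blue), "intrinsics" (3x3 intrinsics, pixels), "camera_from_world" (4x4, takes a point from world to camera coordinates). Camera axes: x right, y down, z forward; pixel columns grow to the right and rows downward; lengths in m; the calibration is good to about 2 mm. A picture is of the moment at which its call begins. There is no depth.
- sign_off(): hands the job in; it is judged then, once.
The state is a dict: "time_s": time; "joint_positions": joint angles; "qvel": joint speeds; "effort": joint torques, N m; "tcp_pos": TCP position; "ee_rot": TCP orientation; "force": force on the tool from outside, world axes, zero at the start; "moment": the same for the moment, N m; "finger_gap": finger opening in m; "grip_force": force on a finger pad.
Only numpy, scipy, OpenCV 4.12 (cv2) and the standard library are available. Lean on these libraries where they do the work, as an engineer would, in place of code of your own. Each camera call takes 0.05 s, during which the arm holds its last target. There are 200 camera calls.

## Working session

There is one attempt and no reset: what is moved stays moved. The work goes in short steps, Python scripts to look and compute and a shell command to move; the robot and the scene stay as the last step left them, time stands still between calls to the robot, and variables do not carry over. Pictures are saved under pics/ and viewed, at most 14 in all, crops included, and the job is handed in when it is done.

```bash
mkdir -p pics; python3 - <<'E'
from workcell import sense, vision
import cv2,numpy as np
s=sense();print({k:np.round(v,3).tolist() for k,v in s.items()})
for n in("scene","top"):
    r=vision.read_camera(n);cv2.imwrite(f"pics/{n}0.png",cv2.cvtColor(r["image"],cv2.COLOR_RGB2BGR))
    print(n,np.round(r["intrinsics"],2).tolist(),np.round(r["camera_from_world"],4).tolist())
E
```

```text
{'time_s': 0.0, 'joint_positions': [-66.458, 26.897, -2.784, 87.873, 1.382, 65.375, -4.715], 'qvel': [0.027, -0.072, 0.051, -0.019, -0.037, -0.06, 0.008], 'effort': [-0.0, -50.797, -0.081, -23.616, -0.061, 0.038, 0.0], 'tcp_pos': [0.287, 0.61, 0.222], 'ee_rot': [-179.889, 0.006, 154.804], 'force': [0.111, -0.44, -0.52], 'moment': [0.051, -0.032, -0.002], 'grip_force': 0.0, 'finger_gap': 0.087}
scene [[443.79, 0.0, 318.82], [0.0, 443.79, 198.18], [0.0, 0.0, 1.0]] [[0.8616, 0.5073, 0.0165, -0.4083], [0.3183, -0.5147, -0.7961, -0.0699], [-0.3953, 0.6912, -0.6049, 1.3995], [0.0, 0.0, 0.0, 1.0]]
top [[443.78, 0.0, 320.08], [0.0, 443.78, 199.42], [0.0, 0.0, 1.0]] [[0.0757, -0.9971, 0.0041, -0.0317], [-0.9738, -0.0748, -0.215, 0.4819], [0.2146, 0.0123, -0.9766, 1.3592], [0.0, 0.0, 0.0, 1.0]]
```

View pics/scene0.png

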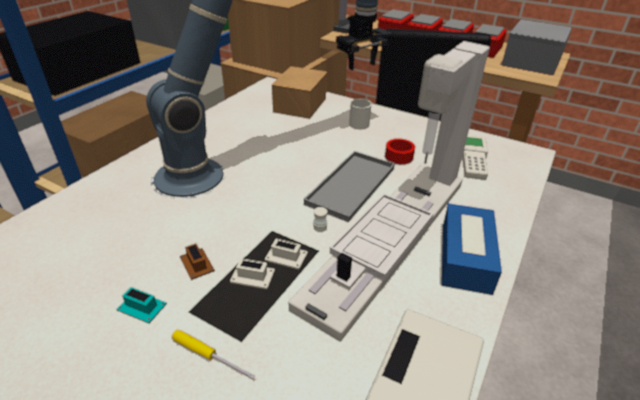

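View pics/top0.png

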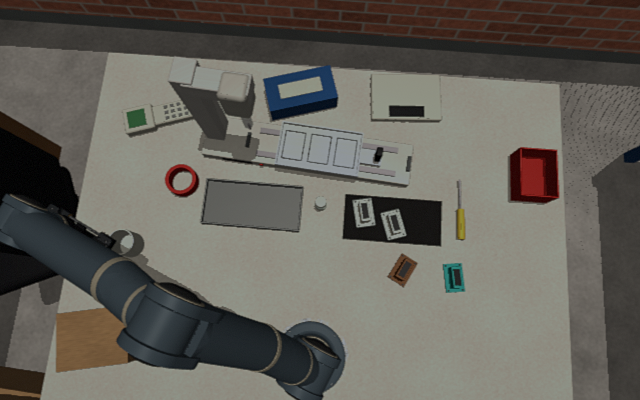

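The scene view shows two white housings on the black mat at (252,270) and (286,250), the handle at (343,266), and the outlined carriage at about (385,230). In the top view the housings are at (363,212) and (394,224), the handle at (378,153), the tray at (252,205) and the jar at (320,203). Next I'll enlarge crops of these.

```bash
cat > h.py <<'E'
from workcell import sense, vision
import cv2,numpy as np
from scipy.spatial.transform import Rotation as Ro
def cam(n):
    r=vision.read_camera(n);return r["image"],np.array(r["intrinsics"]),np.array(r["camera_from_world"])
def ray(c,p):
    im,K,T=c;d=T[:3,:3].T@np.linalg.solve(K,[p[0],p[1],1.]);return -T[:3,:3].T@T[:3,3],d
def plane(c,p,z):
    o,d=ray(c,p);return o+d*(z-o[2])/d[2]
def tri(c1,p1,c2,p2):
    P=[c[1]@c[2][:3] for c in(c1,c2)]
    X=cv2.triangulatePoints(P[0],P[1],np.array(p1,float).reshape(2,1),np.array(p2,float).reshape(2,1))[:,0];X=X[:3]/X[3]
    e=[np.round(proj(c,X)-p,1).tolist() for c,p in((c1,p1),(c2,p2))];return X,e
def proj(c,X):
    q=c[1]@(c[2][:3,:3]@X+c[2][:3,3]);return q[:2]/q[2]
def crop(im,x0,y0,x1,y1,k,f):
    cv2.imwrite(f,cv2.cvtColor(cv2.resize(im[y0:y1,x0:x1],None,fx=k,fy=k,interpolation=cv2.INTER_CUBIC),cv2.COLOR_RGB2BGR))
E
python3 - <<'E'
from h import *
s=cam("scene");t=cam("top");np.savez("c0.npz",s=s[0],t=t[0])
crop(t[0],190,115,450,250,3,"pics/t1.png")
crop(s[0],185,145,445,340,3,"pics/s1.png")
# bright blobs on mat
for n,c,box in(("t",t,(340,192,445,248)),("s",s,(190,230,318,340))):
    g=cv2.cvtColor(c[0],cv2.COLOR_RGB2GRAY)
    x0,y0,x1,y1=box
    m=np.zeros_like(g);m[y0:y1,x0:x1]=(g[y0:y1,x0:x1]>110)*255
    for q in cv2.findContours(m,cv2.RETR_EXTERNAL,cv2.CHAIN_APPROX_NONE)[0]:
        if 150<cv2.contourArea(q)<2000: print(n,cv2.contourArea(q),cv2.minAreaRect(q))
E
```

```text
s 599.0 ((213.49998474121094, 325.9999694824219), (46.99999237060547, 25.999996185302734), -0.0)
s 777.5 ((286.41180419921875, 252.8529815673828), (39.53330612182617, 24.25356101989746), 14.03624439239502)
```

View pics/t1.png

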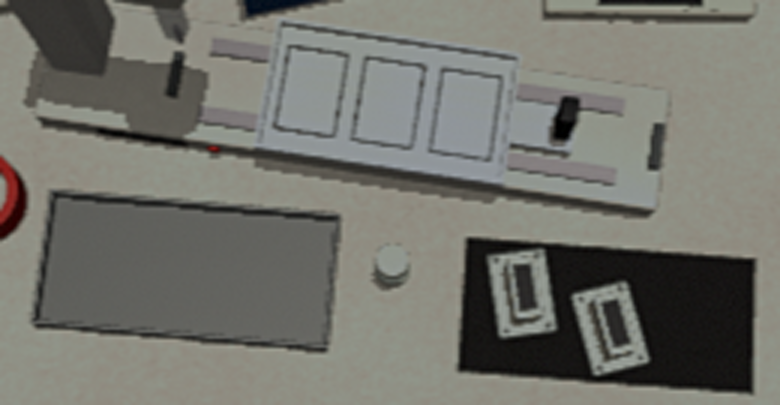

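View pics/s1.png

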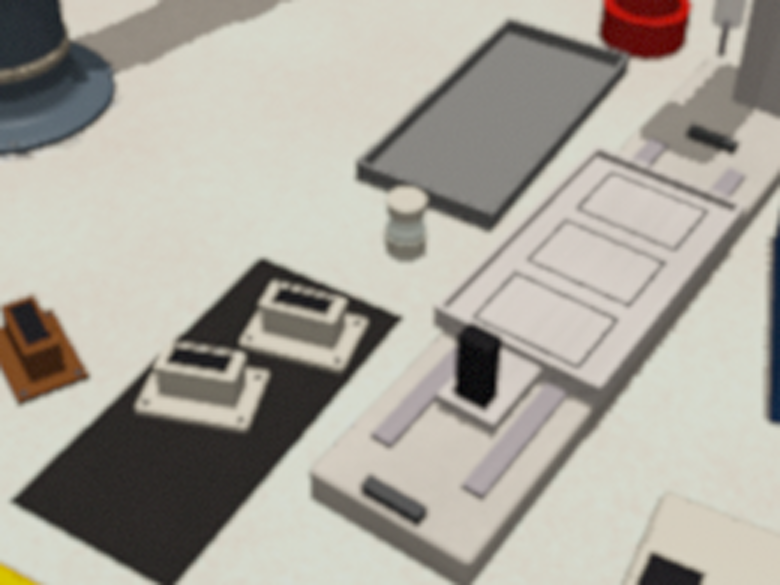

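The crops show the flanges, dark lid windows and three clear outlines. Top crop outlines: place0 about (467,114), place1 (388,102), place2 (312,91); handle top (570,100); tray corners (50,191), (341,214), (327,350) and (34,325). Next I'll take these with contours in both views.

```bash
cat > meas.py <<'E'
from h import *
def blobs(m,lo,hi):
    n,l,st,ce=cv2.connectedComponentsWithStats(m.astype(np.uint8),connectivity=4)
    return [(l==i,st[i],ce[i]) for i in range(1,n) if lo<st[i][4]<hi]
def rect(c,mask,z):
    # contour pixels to the plane z, minAreaRect there (mm)
    k=cv2.findContours(mask.astype(np.uint8),cv2.RETR_EXTERNAL,cv2.CHAIN_APPROX_NONE)[0]
    P=np.array([plane(c,p[0],z)[:2] for p in max(k,key=len)])*1000
    (cx,cy),(w,h),a=cv2.minAreaRect(P.astype(np.float32))
    if w<h: w,h,a=h,w,a+90
    return np.round([cx,cy,w,h,(a+90)%180-90],1)
E
python3 - <<'E'
from meas import *
s=cam("scene");t=cam("top")
f=lambda u,v,x0,y0:((u+.5)/3-.5+x0,(v+.5)/3-.5+y0)
T=lambda u,v:f(u,v,190,115); S=lambda u,v:f(u,v,185,145)
pl={}
tp=[[(431,151),(441,68),(503,77),(494,160)],[(353,138),(362,56),(424,65),(415,148)],[(275,128),(286,45),(349,53),(338,137)]]
sp=[[(506,273),(616,321),(581,367),(473,315)],[(562,220),(665,264),(630,305),(529,259)],[(612,173),(706,211),(675,248),(579,205)]]
for i in range(3):
    X=np.array([tri(t,T(*a),s,S(*b))[0] for a,b in zip(tp[i],sp[i])])
    e=X[1]-X[0]+X[2]-X[3];
    print("place",i,np.round(X.mean(0)*1000,1),"z",np.round(X[:,2]*1000,1),"yaw",round(np.degrees(np.arctan2(e[1],e[0])),2),"sz",np.round([np.linalg.norm(X[1]-X[0])*1e3,np.linalg.norm(X[2]-X[1])*1e3],1))
print("handle",tri(t,T(570,104),s,S(480,335)))
tr=np.array([plane(t,T(*p),.024) for p in[(50,191),(341,214),(327,350),(34,325)]]);print("tray",np.round(tr*1e3,1).tolist(),tr.mean(0))
ma=np.array([plane(t,T(*p),.003) for p in[(467,238),(755,259),(753,391),(459,370)]]);print("mat",np.round(ma*1e3,1).tolist())
# outlines: interior regions
for n,c,box in(("t",t,(275,122,362,175)),("s",s,(330,195,432,275))):
    g=cv2.cvtColor(c[0],cv2.COLOR_RGB2GRAY);x0,y0,x1,y1=box
    w=cv2.adaptiveThreshold(g,255,cv2.ADAPTIVE_THRESH_MEAN_C,cv2.THRESH_BINARY,9,5)>0
    m=np.zeros_like(w);m[y0:y1,x0:x1]=w[y0:y1,x0:x1]
    for b,st,ce in blobs(m,200,900): print(n,"inner",ce.round(1),st[4],rect(c,b,.054))
# housings in both views
for n,c,poly in(("t",t,[T(*p) for p in[(470,241),(752,262),(750,388),(462,367)]]),("s",s,[S(*p) for p in[(262,255),(405,316),(170,585),(12,498)]])):
    g=cv2.cvtColor(c[0],cv2.COLOR_RGB2GRAY);m=np.zeros_like(g);cv2.fillPoly(m,[np.array(poly).round().astype(np.int32)],1)
    for b,st,ce in blobs((m>0)&(g>85),150,1500):
        hole=cv2.morphologyEx(b.astype(np.uint8),cv2.MORPH_CLOSE,np.ones((9,9)))
        print(n,"flange",ce.round(1),st[4],rect(c,b,.009))
        for bb,s2,c2 in blobs((hole>0)&(g<60),15,300): print("   win",c2.round(2),s2[4],rect(c,bb,.043))
E
```

```text
place 0 [643.8 -65.9  54. ] z [54.3 50.5 53.8 57.3] yaw -2.15 sz [98.5 66.8]
place 1 [651.5  20.5  53. ] z [54.4 49.  53.1 55.7] yaw -1.57 sz [96.8 68.3]
place 2 [658.  104.9  54.1] z [51.7 50.7 55.9 58.2] yaw -2.77 sz [94.5 69.7]
handle (array([ 0.63882556, -0.16947779,  0.12037349]), [[0.4, 0.7], [1.1, -0.2]])
tray [[531.2, 382.5, 24.0], [529.8, 63.4, 24.0], [379.8, 65.8, 24.0], [382.8, 380.2, 24.0]] [0.45590981 0.22296216 0.024     ]
mat [[518.5, -76.1, 3.0], [519.1, -393.2, 3.0], [373.5, -393.6, 3.0], [372.0, -76.8, 3.0]]
t inner [335.3 125.4] 454 [725.5  12.1 247.9  38.5 -85.6]
t inner [293.2 145. ] 463 [657.7 106.2  89.1  58.3  -4.6]
t inner [319.  148.8] 463 [651.1  21.3  89.5  57.8  -4.4]
t inner [344.8 152.5] 469 [644.8 -63.3  88.9  57.9  -4.3]
s inner [345.1 203. ] 542 [525.5  71.2 103.7  88.2  31.8]
s inner [399.1 214.7] 451 [657.8 104.   89.4  57.2  -4.3]
s inner [383.5 232. ] 524 [650.9  19.   89.5  57.   -4.3]
t flange [363.5 212.5] 393 [ 460.7 -138.6   91.2   61.8   11.5]
   win [364.59 210.1 ] 71 [ 461.3 -138.6   45.8   15.8   12.4]
t flange [393.  224.1] 391 [ 429.9 -236.3   90.7   62.1   18.3]
   win [394.76 222.15] 74 [ 429.6 -236.4   45.5   15.8   18.2]
s flange [288.1 253. ] 936 [ 4.514e+02 -1.315e+02  1.488e+02  1.027e+02  3.000e-01]
   win [280.49 236.75] 51 [ 438.2 -126.3   53.3   16.9    1.5]
   win [285.21 244.58] 53 [ 460.  -140.7   41.6   10.8   11.7]
   win [307.76 254.83] 140 [ 529.3 -145.3   77.8   37.   -59.5]
s flange [252.4 274.3] 888 [ 425.3 -230.8   98.8   86.1   18.5]
   win [251.3  264.24] 67 [ 428.9 -237.5   42.    11.3   18.7]
```

Both views agree to about 2 mm:

| Item | Position (mm) | Yaw |
|---|---|---|
| Places | z ≈ 54, p1 at (651,20) | −4.4° |
| Housing A | (461,−138.6) | 11.5° |
| Housing B | (430,−236) | 18.3° |
| Handle | (637,−169), top ≈ 120 | – |
| Tray centre | (456,223) | – |

The sizes match the text. Next is a converter from world waypoints to rows.

```bash
cat > go.py <<'E'
import sys,json
from h import *
# waypoints [x,y,z,yaw] world (m,deg) -> shift fractions in tool axes at each call's start
s=sense();p=np.array(s["tcp_pos"]);y=s["ee_rot"][2]
for w in json.loads(sys.argv[1]):
    R=Ro.from_euler("xyz",[180,0,y],degrees=True).as_matrix();d=R.T@(np.array(w[:3])-p)/.3
    dy=(w[3]-y+180)%360-180
    print("x %.3f y %.3f z %.3f spin %.4f"%(*d,-dy/180),"rows %.1f"%max(np.linalg.norm(d)*6,abs(dy)/8.59));p=np.array(w[:3]);y=w[3]
E
python3 go.py '[[0.40,0.36,0.24,100],[0.47,0.08,0.24,40],[0.56,-0.17,0.24,-4.4],[0.637,-0.17,0.24,-4.4],[0.637,-0.17,0.085,-4.4]]'
```

```text
x -0.696 y -0.596 z -0.059 spin 0.3045 rows 6.4
x -0.960 y 0.068 z 0.000 spin 0.3333 rows 7.0
x -0.306 y 0.831 z 0.000 spin 0.2467 rows 5.3
x 0.256 y -0.020 z -0.000 spin -0.0000 rows 1.5
x 0.000 y -0.000 z 0.517 spin -0.0000 rows 3.1
```

```bash

r(){ :; }
python3 -m jog '[{"x":-0.7,"y":-0.6,"z":-0.06,"spin":0.305,"gripper":-1},{"x":-0.7,"y":-0.6,"z":-0.06,"spin":0.305,"gripper":-1},{"x":-0.7,"y":-0.6,"z":-0.06,"spin":0.305,"gripper":-1},{"x":-0.7,"y":-0.6,"z":-0.06,"spin":0.305,"gripper":-1},{"x":-0.7,"y":-0.6,"z":-0.06,"spin":0.305,"gripper":-1},{"x":-0.7,"y":-0.6,"z":-0.06,"spin":0.305,"gripper":-1},{"x":-0.7,"y":-0.6,"z":-0.06,"spin":0.305,"gripper":-1},{"x":-0.7,"y":-0.6,"z":-0.06,"spin":0.305,"gripper":-1}]' 20
python3 -m jog '[{"x":-0.96,"y":0.07,"z":0,"spin":0.333,"gripper":-1},{"x":-0.96,"y":0.07,"z":0,"spin":0.333,"gripper":-1},{"x":-0.96,"y":0.07,"z":0,"spin":0.333,"gripper":-1},{"x":-0.96,"y":0.07,"z":0,"spin":0.333,"gripper":-1},{"x":-0.96,"y":0.07,"z":0,"spin":0.333,"gripper":-1},{"x":-0.96,"y":0.07,"z":0,"spin":0.333,"gripper":-1},{"x":-0.96,"y":0.07,"z":0,"spin":0.333,"gripper":-1},{"x":-0.96,"y":0.07,"z":0,"spin":0.333,"gripper":-1}]'
python3 -c "
from h import *
print(np.round(sense()['joint_positions'],1))"
```

```text
time_s: 1.1
tcp_pos: [0.4012, 0.3577, 0.2409]
ee_rot: [180.0, -0.0, 99.8]
force: [-0.8, 1.3, 0.3]
finger_gap: 0.0871
grip_force: 0.0
time_s: 1.9
tcp_pos: [0.4712, 0.0783, 0.2406]
ee_rot: [-180.0, -0.0, 40.0]
force: [0.3, 1.2, -1.0]
finger_gap: 0.0869
grip_force: 0.0
[-41.1   7.2  29.5 113.8  -4.1  60.  -59.7]
```

```bash

python3 -m jog '[{"x":-0.3,"y":0.83,"z":0,"spin":0.247,"gripper":0},{"x":-0.3,"y":0.83,"z":0,"spin":0.247,"gripper":0},{"x":-0.3,"y":0.83,"z":0,"spin":0.247,"gripper":0},{"x":-0.3,"y":0.83,"z":0,"spin":0.247,"gripper":0},{"x":-0.3,"y":0.83,"z":0,"spin":0.247,"gripper":0},{"x":-0.3,"y":0.83,"z":0,"spin":0.247,"gripper":0},{"x":-0.3,"y":0.83,"z":0,"spin":0.247,"gripper":0}]'
python3 go.py '[[0.637,-0.17,0.24,-4.4],[0.637,-0.17,0.087,-4.4],[0.622,-0.366,0.087,-4.4]]'
```

```text
time_s: 2.6
tcp_pos: [0.5625, -0.1712, 0.2399]
ee_rot: [179.9, 0.1, -4.4]
force: [0.7, 0.8, -0.8]
finger_gap: 0.0455
grip_force: 0.0
x 0.247 y -0.023 z -0.000 spin 0.0002 rows 1.5
x 0.000 y -0.000 z 0.510 spin -0.0000 rows 3.1
x 0.000 y 0.655 z 0.000 spin -0.0000 rows 3.9
```

```bash

python3 -m jog '[{"x":0.247,"y":-0.02,"z":0,"gripper":0},{"x":0.247,"y":-0.02,"z":0,"gripper":0},{"x":0.247,"y":-0.02,"z":0,"gripper":0},{"x":0.247,"y":-0.02,"z":0.25,"gripper":0},{"x":0.247,"y":-0.02,"z":0.4,"gripper":0},{"x":0.247,"y":-0.02,"z":0.51,"gripper":0},{"x":0.247,"y":-0.02,"z":0.51,"gripper":0}]' 
python3 -m jog '[{"gripper":1},{"gripper":1},{"gripper":1},{"gripper":1},{"gripper":1},{"gripper":1}]' 30
python3 -m jog '[{"y":0.02,"gripper":1},{"y":0.05,"gripper":1},{"y":0.08,"gripper":1},{"y":0.11,"gripper":1},{"y":0.13,"gripper":1},{"y":0.13,"gripper":1}]'
```

```text
$[0]: bad value
$[0]: bad value
$[0]: bad value
```

```bash

python3 -m jog '[{"x":0.247,"y":-0.02,"z":0,"spin":0,"gripper":0},{"x":0.247,"y":-0.02,"z":0,"spin":0,"gripper":0},{"x":0.247,"y":-0.02,"z":0,"spin":0,"gripper":0},{"x":0.247,"y":-0.02,"z":0.25,"spin":0,"gripper":0},{"x":0.247,"y":-0.02,"z":0.4,"spin":0,"gripper":0},{"x":0.247,"y":-0.02,"z":0.51,"spin":0,"gripper":0},{"x":0.247,"y":-0.02,"z":0.51,"spin":0,"gripper":0}]' 
python3 -m jog '[{"x":0,"y":0,"z":0,"spin":0,"gripper":1},{"x":0,"y":0,"z":0,"spin":0,"gripper":1},{"x":0,"y":0,"z":0,"spin":0,"gripper":1},{"x":0,"y":0,"z":0,"spin":0,"gripper":1},{"x":0,"y":0,"z":0,"spin":0,"gripper":1},{"x":0,"y":0,"z":0,"spin":0,"gripper":1}]' 30
python3 -m jog '[{"x":0,"y":0.02,"z":0,"spin":0,"gripper":1},{"x":0,"y":0.05,"z":0,"spin":0,"gripper":1},{"x":0,"y":0.08,"z":0,"spin":0,"gripper":1},{"x":0,"y":0.11,"z":0,"spin":0,"gripper":1},{"x":0,"y":0.13,"z":0,"spin":0,"gripper":1},{"x":0,"y":0.13,"z":0,"spin":0,"gripper":1}]'
```

```text
time_s: 3.3
tcp_pos: [0.631, -0.1648, 0.0809]
ee_rot: [-179.7, 0.8, -4.2]
force: [-0.9, 1.7, 0.7]
finger_gap: 0.0435
grip_force: 0.0
time_s: 3.9
tcp_pos: [0.6379, -0.1695, 0.0901]
ee_rot: [-179.9, -0.2, -4.5]
force: [-0.7, 2.8, 8.0]
finger_gap: 0.02
grip_force: 30.0
time_s: 4.5
tcp_pos: [0.6346, -0.2107, 0.0901]
ee_rot: [179.9, -0.3, -4.5]
force: [0.7, -1.6, 6.7]
finger_gap: 0.02
grip_force: 30.0
```

```bash

python3 -m jog '[{"x":0,"y":0.03,"z":0,"spin":0,"gripper":1},{"x":0,"y":0.06,"z":0,"spin":0,"gripper":1},{"x":0,"y":0.09,"z":0,"spin":0,"gripper":1},{"x":0,"y":0.11,"z":0,"spin":0,"gripper":1},{"x":0,"y":0.11,"z":0,"spin":0,"gripper":1}]'
python3 -m jog '[{"x":0,"y":0.03,"z":0,"spin":0,"gripper":1},{"x":0,"y":0.06,"z":0,"spin":0,"gripper":1},{"x":0,"y":0.06,"z":0,"spin":0,"gripper":1}]'
python3 -m jog '[{"x":0,"y":0.03,"z":0,"spin":0,"gripper":1},{"x":0,"y":0.06,"z":0,"spin":0,"gripper":1},{"x":0,"y":0.06,"z":0,"spin":0,"gripper":1}]'
```

```text
time_s: 5.0
tcp_pos: [0.632, -0.2436, 0.0901]
ee_rot: [179.9, -0.3, -4.5]
force: [0.0, -1.1, 5.5]
finger_gap: 0.0197
grip_force: 30.0
time_s: 5.3
tcp_pos: [0.6313, -0.2532, 0.0899]
ee_rot: [-179.3, -0.0, -4.3]
force: [-2.6, 13.2, 14.4]
finger_gap: 0.02
grip_force: 30.0
time_s: 5.6
tcp_pos: [0.6312, -0.2531, 0.0894]
ee_rot: [-177.7, 0.4, -3.8]
force: [-8.9, 41.7, 28.8]
finger_gap: 0.0202
grip_force: 29.4
```

```bash

python3 -m jog '[{"x":0,"y":-0.04,"z":0,"spin":0,"gripper":1},{"x":0,"y":-0.075,"z":0,"spin":0,"gripper":1},{"x":0,"y":-0.075,"z":0,"spin":0,"gripper":1},{"x":0,"y":-0.075,"z":0,"spin":0,"gripper":1}]'
python3 -m jog '[{"x":0,"y":0,"z":0,"spin":0,"gripper":0},{"x":0,"y":0,"z":0,"spin":0,"gripper":0},{"x":0,"y":0,"z":0,"spin":0,"gripper":0},{"x":0,"y":0,"z":-0.2,"spin":0,"gripper":0},{"x":0,"y":0,"z":-0.4,"spin":0,"gripper":0},{"x":0,"y":0,"z":-0.4,"spin":0,"gripper":0}]'
python3 - <<'E'
from meas import *
s=cam("scene");t=cam("top")
for n,c,box in(("t",t,(295,122,395,185)),("s",s,(300,205,420,310))):
    g=cv2.cvtColor(c[0],cv2.COLOR_RGB2GRAY);x0,y0,x1,y1=box
    w=cv2.adaptiveThreshold(g,255,cv2.ADAPTIVE_THRESH_MEAN_C,cv2.THRESH_BINARY,9,5)>0
    m=np.zeros_like(w);m[y0:y1,x0:x1]=w[y0:y1,x0:x1]
    for b,st,ce in blobs(m,300,900): print(n,"inner",ce.round(1),st[4],rect(c,b,.054))
crop(t[0],190,115,450,250,3,"pics/t2.png")
E
python3 go.py '[[0.50,-0.19,0.2,11.5],[0.461,-0.1386,0.13,11.5],[0.461,-0.1386,0.018,11.5]]'
```

```text
time_s: 6.0
tcp_pos: [0.6314, -0.2533, 0.0893]
ee_rot: [-179.8, -0.2, -4.4]
force: [1.2, 5.4, 7.7]
finger_gap: 0.0199
grip_force: 30.0
time_s: 6.6
tcp_pos: [0.6308, -0.2581, 0.2125]
ee_rot: [179.8, -0.4, -4.6]
force: [0.9, -0.4, -0.1]
finger_gap: 0.0432
grip_force: 0.0
t inner [319.1 148.8] 463 [651.3  20.8  88.9  57.8  -4.4]
t inner [351.1 178.9] 373 [563.7 -86.5 125.   46.6 -85.6]
t inner [310.2 179.5] 309 [551.4  29.9 122.3  39.9 -85.6]
s inner [316.3 222.6] 740 [485.8 -36.4 189.7  94.4 -80.9]
s inner [383.5 232. ] 534 [650.9  18.9  89.2  57.7  -4.6]
s inner [366.5 251.1] 618 [644.3 -66.1  89.3  57.6  -4.7]
s inner [353.3 272.5] 443 [ 637.8 -151.9   88.5   58.9   -4.7]
x -0.453 y -0.190 z 0.039 spin -0.0893 rows 3.0
x -0.093 y -0.194 z 0.233 spin -0.0000 rows 1.9
x 0.000 y -0.000 z 0.373 spin -0.0000 rows 2.2
```

View pics/t2.png

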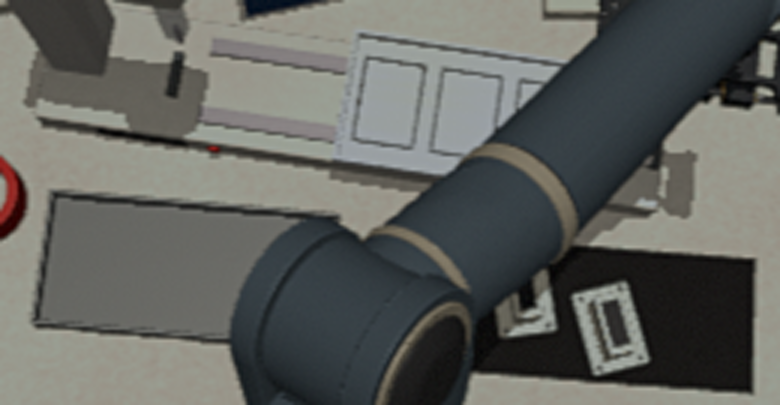

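The carriage is out against its stop. In the scene view the places are now p2 (651,19), p1 (644,−66) and p0 (638,−152), which is 85 mm further out, and the top view shows p2 at crop (390,102). Next I'll fetch housing A.

```bash

python3 -m jog '[{"x":-0.45,"y":-0.19,"z":0.04,"spin":-0.089,"gripper":-0.3},{"x":-0.45,"y":-0.19,"z":0.04,"spin":-0.089,"gripper":-0.3},{"x":-0.45,"y":-0.19,"z":0.04,"spin":-0.089,"gripper":-0.3},{"x":-0.45,"y":-0.19,"z":0.04,"spin":-0.089,"gripper":-0.3},{"x":-0.45,"y":-0.19,"z":0.04,"spin":-0.089,"gripper":-0.3}]' 25
python3 -m jog '[{"x":-0.093,"y":-0.194,"z":0.2,"spin":0,"gripper":-0.3},{"x":-0.093,"y":-0.194,"z":0.233,"spin":0,"gripper":-0.3},{"x":-0.093,"y":-0.194,"z":0.233,"spin":0,"gripper":-0.3},{"x":-0.093,"y":-0.194,"z":0.233,"spin":0,"gripper":-0.3},{"x":-0.093,"y":-0.194,"z":0.233,"spin":0,"gripper":-0.3}]'
python3 - <<'E'
from meas import *
s=cam("scene");t=cam("top")
crop(s[0],185,205,345,335,4,"pics/s3.png")
for n,c,poly in(("s",s,[(272,229),(320,250),(242,340),(189,311)]),("t",t,[(347,196),(440,203),(439,243),(344,236)])):
    g=cv2.cvtColor(c[0],cv2.COLOR_RGB2GRAY);m=np.zeros_like(g);cv2.fillPoly(m,[np.array(poly).astype(np.int32)],1)
    for b,st,ce in blobs((m>0)&(g>85),150,1500):
        hole=cv2.morphologyEx(b.astype(np.uint8),cv2.MORPH_CLOSE,np.ones((9,9)))
        for bb,s2,c2 in blobs((hole>0)&(g<60),30,100): print(n,"win",c2.round(2),s2[4],rect(c,bb,.043))
E
python3 go.py '[[0.461,-0.1386,0.06,11.5],[0.461,-0.1386,0.014,11.5]]'
```

```text
time_s: 7.2
tcp_pos: [0.498, -0.1874, 0.1946]
ee_rot: [-179.9, 0.1, 11.5]
force: [1.6, -0.8, 0.1]
finger_gap: 0.0563
grip_force: 0.0
time_s: 7.7
tcp_pos: [0.4627, -0.138, 0.1265]
ee_rot: [179.9, -0.1, 11.5]
force: [0.2, 0.1, 0.5]
finger_gap: 0.0565
grip_force: 0.0
s win [251.33 264.27] 66 [ 428.9 -237.5   42.    11.3   18.7]
t win [394.75 222.12] 72 [ 429.6 -236.4   45.5   15.8   18.2]
x -0.005 y 0.002 z 0.222 spin -0.0003 rows 1.3
x 0.000 y -0.000 z 0.153 spin -0.0000 rows 0.9
```

View pics/s3.png

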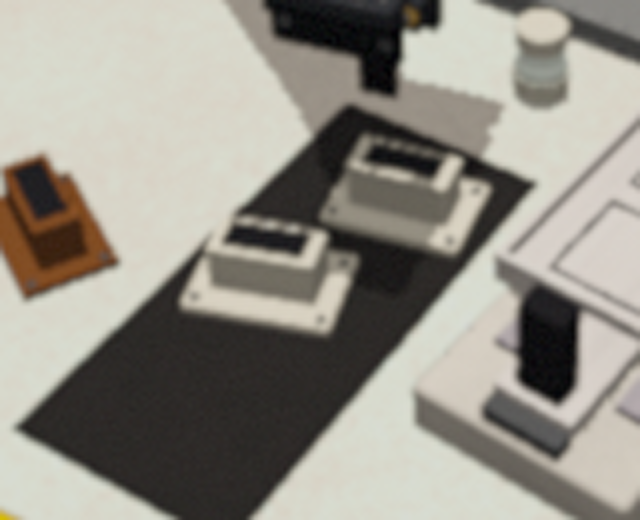

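The crop shows housing A still at (410,170) with a finger above it, and housing B at (265,265). Neither has moved. Descending and gripping at 25 N.

```bash

python3 -m jog '[{"x":-0.004,"y":0.0,"z":0.12,"spin":0,"gripper":-0.3},{"x":-0.004,"y":0.0,"z":0.22,"spin":0,"gripper":-0.3},{"x":-0.004,"y":0.0,"z":0.29,"spin":0,"gripper":-0.3},{"x":-0.004,"y":0.0,"z":0.34,"spin":0,"gripper":-0.3},{"x":-0.004,"y":0.0,"z":0.365,"spin":0,"gripper":-0.3},{"x":-0.004,"y":0.0,"z":0.37,"spin":0,"gripper":-0.3},{"x":-0.004,"y":0.0,"z":0.37,"spin":0,"gripper":-0.3}]' 25
python3 -m jog '[{"x":0,"y":0,"z":0,"spin":0,"gripper":0.4},{"x":0,"y":0,"z":0,"spin":0,"gripper":0.5},{"x":0,"y":0,"z":0,"spin":0,"gripper":0.6},{"x":0,"y":0,"z":0,"spin":0,"gripper":0.7},{"x":0,"y":0,"z":0,"spin":0,"gripper":1},{"x":0,"y":0,"z":0,"spin":0,"gripper":1}]' 25
python3 go.py '[[0.461,-0.1386,0.2,11.5],[0.638,-0.150,0.2,-4.5],[0.638,-0.150,0.067,-4.5]]'
```

```text
time_s: 8.5
tcp_pos: [0.4601, -0.1372, 0.0151]
ee_rot: [180.0, -0.1, 11.5]
force: [0.8, 0.6, -0.7]
finger_gap: 0.0562
grip_force: 0.0
time_s: 9.1
tcp_pos: [0.4596, -0.1369, 0.0149]
ee_rot: [180.0, -0.0, 11.5]
force: [-0.2, 0.0, 2.6]
finger_gap: 0.0301
grip_force: 25.0
x 0.003 y 0.007 z -0.617 spin 0.0001 rows 3.7
x 0.571 y 0.155 z 0.000 spin 0.0889 rows 3.5
x 0.000 y -0.000 z 0.443 spin -0.0000 rows 2.7
```

```bash

python3 -m jog '[{"x":0,"y":0,"z":-0.15,"spin":0,"gripper":1},{"x":0,"y":0,"z":-0.3,"spin":0,"gripper":1},{"x":0,"y":0,"z":-0.45,"spin":0,"gripper":1},{"x":0,"y":0,"z":-0.55,"spin":0,"gripper":1},{"x":0,"y":0,"z":-0.6,"spin":0,"gripper":1},{"x":0,"y":0,"z":-0.6,"spin":0,"gripper":1}]' 
python3 go.py '[[0.650,0.020,0.16,-4.5],[0.650,0.020,0.0665,-4.5]]'
```

```text
time_s: 9.7
tcp_pos: [0.4604, -0.1367, 0.1964]
ee_rot: [180.0, -0.3, 11.5]
force: [0.0, 0.3, -1.6]
finger_gap: 0.0298
grip_force: 25.0
x 0.724 y -0.385 z 0.121 spin 0.0892 rows 5.0
x 0.000 y -0.000 z 0.312 spin -0.0000 rows 1.9
```

```bash

python3 -m jog '[{"x":0.12,"y":-0.065,"z":0.02,"spin":0.015,"gripper":1},{"x":0.24,"y":-0.13,"z":0.04,"spin":0.03,"gripper":1},{"x":0.38,"y":-0.2,"z":0.06,"spin":0.045,"gripper":1},{"x":0.52,"y":-0.275,"z":0.08,"spin":0.06,"gripper":1},{"x":0.64,"y":-0.34,"z":0.1,"spin":0.08,"gripper":1},{"x":0.724,"y":-0.385,"z":0.12,"spin":0.089,"gripper":1},{"x":0.724,"y":-0.385,"z":0.12,"spin":0.089,"gripper":1},{"x":0.724,"y":-0.385,"z":0.12,"spin":0.089,"gripper":1}]' 
python3 -m jog '[{"x":0,"y":0,"z":0,"spin":0,"gripper":1},{"x":0,"y":0,"z":0,"spin":0,"gripper":1}]'
python3 go.py '[[0.650,0.020,0.0665,-4.5]]'
```

```text
time_s: 10.5
tcp_pos: [0.6477, 0.0199, 0.1561]
ee_rot: [179.9, 0.2, -4.4]
force: [-1.3, -0.5, -1.1]
finger_gap: 0.03
grip_force: 25.0
time_s: 10.7
tcp_pos: [0.6481, 0.0183, 0.1586]
ee_rot: [-180.0, 0.0, -4.6]
force: [0.2, -0.0, -0.4]
finger_gap: 0.0296
grip_force: 25.0
x 0.006 y -0.006 z 0.307 spin -0.0007 rows 1.8
```

```bash

python3 -m jog '[{"x":0.006,"y":-0.005,"z":0.1,"spin":0,"gripper":1},{"x":0.006,"y":-0.005,"z":0.18,"spin":0,"gripper":1},{"x":0.006,"y":-0.005,"z":0.24,"spin":0,"gripper":1},{"x":0.006,"y":-0.005,"z":0.28,"spin":0,"gripper":1},{"x":0.006,"y":-0.005,"z":0.3,"spin":0,"gripper":1},{"x":0.006,"y":-0.005,"z":0.307,"spin":0,"gripper":1},{"x":0.006,"y":-0.005,"z":0.307,"spin":0,"gripper":1},{"x":0.006,"y":-0.005,"z":0.307,"spin":0,"gripper":1}]'
python3 -m jog '[{"x":0,"y":0,"z":0,"spin":0,"gripper":1},{"x":0,"y":0,"z":0,"spin":0,"gripper":-0.1},{"x":0,"y":0,"z":0,"spin":0,"gripper":-0.1},{"x":0,"y":0,"z":0,"spin":0,"gripper":-0.1},{"x":0,"y":0,"z":-0.1,"spin":0,"gripper":-0.1},{"x":0,"y":0,"z":-0.2,"spin":0,"gripper":-0.1},{"x":0,"y":0,"z":-0.35,"spin":0,"gripper":-0.1},{"x":0,"y":0,"z":-0.35,"spin":0,"gripper":-0.1}]'
python3 go.py '[[0.43,-0.2363,0.14,18.3],[0.43,-0.2363,0.015,18.3]]'
```

```text
time_s: 11.5
tcp_pos: [0.6516, 0.0211, 0.0675]
ee_rot: [-180.0, -0.1, -4.5]
force: [-0.6, 0.8, -0.9]
finger_gap: 0.0298
grip_force: 25.0
time_s: 12.3
tcp_pos: [0.655, 0.0203, 0.1781]
ee_rot: [-179.9, -0.7, -4.5]
force: [0.2, -0.7, 0.7]
finger_gap: 0.0478
grip_force: 0.0
x -0.680 y 0.912 z 0.127 spin -0.1268 rows 6.9
x 0.000 y -0.000 z 0.417 spin -0.0000 rows 2.5
```

```bash

python3 -m jog '[{"x":-0.68,"y":0.91,"z":0.03,"spin":-0.127,"gripper":-0.3},{"x":-0.68,"y":0.91,"z":0.06,"spin":-0.127,"gripper":-0.3},{"x":-0.68,"y":0.91,"z":0.1,"spin":-0.127,"gripper":-0.3},{"x":-0.68,"y":0.91,"z":0.127,"spin":-0.127,"gripper":-0.3},{"x":-0.68,"y":0.91,"z":0.127,"spin":-0.127,"gripper":-0.3},{"x":-0.68,"y":0.91,"z":0.127,"spin":-0.127,"gripper":-0.3},{"x":-0.68,"y":0.91,"z":0.127,"spin":-0.127,"gripper":-0.3},{"x":-0.68,"y":0.91,"z":0.127,"spin":-0.127,"gripper":-0.3}]' 25
python3 -m jog '[{"x":0,"y":0,"z":0,"spin":0,"gripper":-0.3},{"x":0,"y":0,"z":0,"spin":0,"gripper":-0.3}]'
cat > look.py <<'E'
# place outlines and housings (lid windows at height zw): python3 look.py zw
from meas import *
s=cam("scene");t=cam("top");np.savez("last.npz",s=s[0],t=t[0])
import sys
zw=float(sys.argv[1])
for n,c in(("t",t),("s",s)):
    g=cv2.cvtColor(c[0],cv2.COLOR_RGB2GRAY)
    for b,st,ce in blobs(g<75,25,130):
        r=rect(c,b,zw)
        if 30<r[2]<60 and 7<r[3]<22 and 300<r[0]<750 and -420<r[1]<420: print(n,"win",ce.round(1),st[4],r)
    w=cv2.adaptiveThreshold(g,255,cv2.ADAPTIVE_THRESH_MEAN_C,cv2.THRESH_BINARY,9,5)>0
    for b,st,ce in blobs(w,150,900):
        r=rect(c,b,.054)
        if 80<r[2]<96 and 52<r[3]<66: print(n,"inner",ce.round(1),st[4],r)
E
python3 look.py 0.094; python3 -c "
from h import *
d=np.load('last.npz');crop(d['s'],185,145,445,335,3,'pics/s4.png')"
python3 go.py '[[0.43,-0.2363,0.015,18.3]]'
```

```text
time_s: 13.1
tcp_pos: [0.4209, -0.2395, 0.1331]
ee_rot: [-180.0, 0.1, 17.7]
force: [0.3, -0.6, -0.5]
finger_gap: 0.0565
grip_force: 0.0
time_s: 13.3
tcp_pos: [0.4273, -0.2341, 0.1335]
ee_rot: [180.0, -0.0, 18.5]
force: [1.1, 0.8, -0.2]
finger_gap: 0.057
grip_force: 0.0
t win [247.9 140.3] 69 [650.5 247.7  50.9  15.7  -4.5]
t win [319.  144.2] 79 [652.7  21.4  48.   16.6  -3.3]
t inner [238.7 107.3] 211 [773.6 296.9  86.9  55.7 -70.3]
t inner [345.  152.6] 470 [644.8 -63.7  88.9  57.9  -4.3]
t inner [370.8 156.5] 468 [ 638.  -148.2   89.2   57.7   -4.1]
s win [421.2 190.9] 58 [687.4 180.5  42.5  18.2  -8.6]
s win [310.3 203.9] 38 [460.8 -24.7  35.2  11.1   3.1]
s win [385.4 219.7] 54 [651.9  18.6  43.5  11.2  -2.6]
s win [251.3 264.2] 106 [ 462.1 -275.3   42.4   16.3   18.6]
s win [315.5 313. ] 44 [ 6.493e+02 -3.152e+02  4.290e+01  7.100e+00 -6.000e-01]
s inner [366.5 251.1] 619 [644.3 -66.1  89.3  57.6  -4.7]
s inner [347.7 272.2] 745 [ 637.4 -151.3   89.3   57.7   -4.7]
s inner [252.8 279.4] 400 [ 458.8 -271.5   89.2   62.1   19.6]
x 0.005 y 0.011 z 0.395 spin 0.0013 rows 2.4
```

View pics/s4.png

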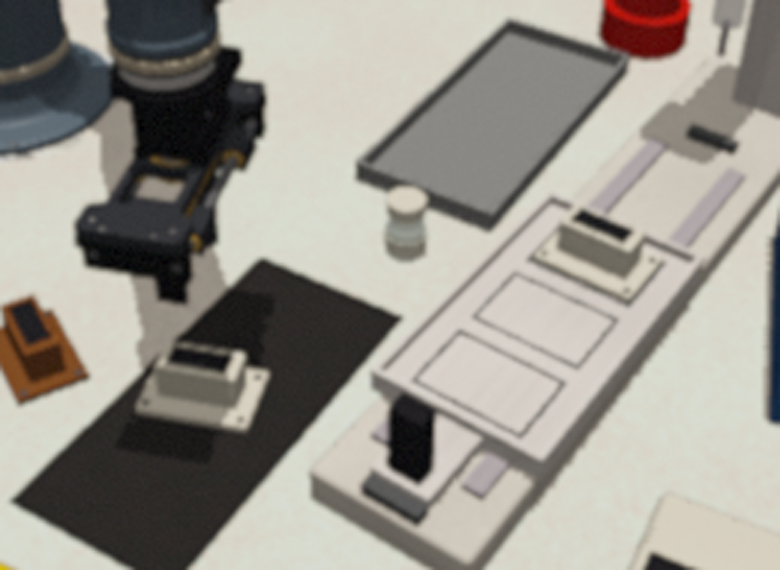

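Housing A sits in p2: its lid window is at (652,20) mm against the place at (651,20), and in the crop at (598,245). Housing B is unmoved at crop (205,380). Gripping B.

```bash

python3 -m jog '[{"x":0.004,"y":0.008,"z":0.12,"spin":0,"gripper":-0.3},{"x":0.004,"y":0.008,"z":0.22,"spin":0,"gripper":-0.3},{"x":0.004,"y":0.008,"z":0.3,"spin":0,"gripper":-0.3},{"x":0.004,"y":0.008,"z":0.36,"spin":0,"gripper":-0.3},{"x":0.004,"y":0.008,"z":0.385,"spin":0,"gripper":-0.3},{"x":0.004,"y":0.008,"z":0.395,"spin":0,"gripper":-0.3},{"x":0.004,"y":0.008,"z":0.395,"spin":0,"gripper":-0.3}]' 25
python3 -m jog '[{"x":0,"y":0,"z":0,"spin":0,"gripper":0.4},{"x":0,"y":0,"z":0,"spin":0,"gripper":0.5},{"x":0,"y":0,"z":0,"spin":0,"gripper":0.6},{"x":0,"y":0,"z":0,"spin":0,"gripper":0.7},{"x":0,"y":0,"z":0,"spin":0,"gripper":1},{"x":0,"y":0,"z":0,"spin":0,"gripper":1}]' 25
python3 -m jog '[{"x":0,"y":0,"z":-0.15,"spin":0,"gripper":1},{"x":0,"y":0,"z":-0.3,"spin":0,"gripper":1},{"x":0,"y":0,"z":-0.45,"spin":0,"gripper":1},{"x":0,"y":0,"z":-0.55,"spin":0,"gripper":1},{"x":0,"y":0,"z":-0.6,"spin":0,"gripper":1},{"x":0,"y":0,"z":-0.6,"spin":0,"gripper":1}]' 
python3 go.py '[[0.644,-0.065,0.16,-4.5],[0.644,-0.065,0.067,-4.5]]'
```

```text
time_s: 14.1
tcp_pos: [0.4287, -0.2366, 0.0151]
ee_rot: [180.0, -0.0, 18.4]
force: [-0.6, -1.1, 0.7]
finger_gap: 0.0566
grip_force: 0.0
time_s: 14.7
tcp_pos: [0.4282, -0.2368, 0.0152]
ee_rot: [-180.0, -0.0, 18.4]
force: [0.7, 1.4, 4.5]
finger_gap: 0.0296
grip_force: 25.0
time_s: 15.3
tcp_pos: [0.4291, -0.2373, 0.1967]
ee_rot: [179.9, -0.2, 18.4]
force: [0.5, -0.5, -2.3]
finger_gap: 0.0296
grip_force: 25.0
x 0.861 y -0.319 z 0.122 spin 0.1271 rows 5.6
x 0.000 y -0.000 z 0.310 spin -0.0000 rows 1.9
```

```bash

python3 -m jog '[{"x":0.14,"y":-0.05,"z":0.02,"spin":0.02,"gripper":1},{"x":0.28,"y":-0.1,"z":0.04,"spin":0.04,"gripper":1},{"x":0.42,"y":-0.16,"z":0.06,"spin":0.06,"gripper":1},{"x":0.56,"y":-0.21,"z":0.08,"spin":0.08,"gripper":1},{"x":0.7,"y":-0.26,"z":0.1,"spin":0.1,"gripper":1},{"x":0.8,"y":-0.3,"z":0.12,"spin":0.12,"gripper":1},{"x":0.861,"y":-0.319,"z":0.122,"spin":0.127,"gripper":1},{"x":0.861,"y":-0.319,"z":0.122,"spin":0.127,"gripper":1}]' 
python3 -m jog '[{"x":0,"y":0,"z":0,"spin":0,"gripper":1},{"x":0,"y":0,"z":0,"spin":0,"gripper":1},{"x":0,"y":0,"z":0,"spin":0,"gripper":1}]'
python3 go.py '[[0.644,-0.065,0.067,-4.5]]'
```

```text
time_s: 16.1
tcp_pos: [0.6439, -0.061, 0.1549]
ee_rot: [-180.0, 0.2, -4.2]
force: [-0.4, 0.5, -1.3]
finger_gap: 0.0298
grip_force: 25.0
time_s: 16.4
tcp_pos: [0.642, -0.0661, 0.1583]
ee_rot: [-180.0, 0.0, -4.6]
force: [-0.1, -0.3, -2.1]
finger_gap: 0.0301
grip_force: 25.0
x 0.006 y -0.004 z 0.304 spin -0.0007 rows 1.8
```

```bash

python3 -m jog '[{"x":0.004,"y":-0.004,"z":0.1,"spin":0,"gripper":1},{"x":0.004,"y":-0.004,"z":0.18,"spin":0,"gripper":1},{"x":0.004,"y":-0.004,"z":0.24,"spin":0,"gripper":1},{"x":0.004,"y":-0.004,"z":0.28,"spin":0,"gripper":1},{"x":0.004,"y":-0.004,"z":0.3,"spin":0,"gripper":1},{"x":0.004,"y":-0.004,"z":0.306,"spin":0,"gripper":1},{"x":0.004,"y":-0.004,"z":0.306,"spin":0,"gripper":1},{"x":0.004,"y":-0.004,"z":0.306,"spin":0,"gripper":1}]'
python3 -m jog '[{"x":0,"y":0,"z":0,"spin":0,"gripper":1},{"x":0,"y":0,"z":0,"spin":0,"gripper":-0.1},{"x":0,"y":0,"z":0,"spin":0,"gripper":-0.1},{"x":0,"y":0,"z":0,"spin":0,"gripper":-0.1},{"x":0,"y":0,"z":-0.1,"spin":0,"gripper":-0.1},{"x":0,"y":0,"z":-0.2,"spin":0,"gripper":-0.1},{"x":0,"y":0,"z":-0.4,"spin":0,"gripper":-0.1},{"x":0,"y":0,"z":-0.4,"spin":0,"gripper":-0.1}]'
python3 go.py '[[0.6315,-0.2535,0.2,-4.5],[0.6315,-0.2535,0.090,-4.5]]'
```

```text
time_s: 17.2
tcp_pos: [0.645, -0.0637, 0.0675]
ee_rot: [-180.0, -0.1, -4.5]
force: [0.6, -0.8, -2.6]
finger_gap: 0.0297
grip_force: 25.0
time_s: 18.0
tcp_pos: [0.6475, -0.0649, 0.1925]
ee_rot: [-180.0, -0.6, -4.5]
force: [0.3, -0.7, 1.3]
finger_gap: 0.0477
grip_force: 0.0
x -0.004 y 0.631 z -0.025 spin -0.0001 rows 3.8
x 0.000 y -0.000 z 0.367 spin -0.0000 rows 2.2
```

Move above the handle, then check both placings.

```bash

python3 -m jog '[{"x":-0.004,"y":0.16,"z":-0.025,"spin":0,"gripper":0},{"x":-0.004,"y":0.32,"z":-0.025,"spin":0,"gripper":0},{"x":-0.004,"y":0.48,"z":-0.025,"spin":0,"gripper":0},{"x":-0.004,"y":0.6,"z":-0.025,"spin":0,"gripper":0},{"x":-0.004,"y":0.63,"z":-0.025,"spin":0,"gripper":0},{"x":-0.004,"y":0.63,"z":-0.025,"spin":0,"gripper":0},{"x":-0.004,"y":0.63,"z":-0.025,"spin":0,"gripper":0}]'
python3 look.py 0.094; python3 -c "
from h import *
d=np.load('last.npz');crop(d['s'],185,145,445,335,3,'pics/s5.png')"
python3 go.py '[[0.6315,-0.2535,0.090,-4.5]]'
```

```text
time_s: 18.7
tcp_pos: [0.6289, -0.2499, 0.1935]
ee_rot: [-179.9, 0.0, -4.4]
force: [-0.7, 0.1, -0.1]
finger_gap: 0.0437
grip_force: 0.0
t win [247.9 140.4] 63 [649.1 247.2  48.1  14.4  -4.4]
t win [319.  144.1] 78 [652.9  21.4  47.6  16.6  -3.3]
t win [345.8 147.8] 79 [646.5 -63.9  47.1  17.2  -5.3]
t inner [238.8 107.3] 212 [773.6 296.9  86.9  55.7 -70.3]
s win [421.2 190.9] 59 [687.6 181.6  42.4  18.7  -4.3]
s win [385.4 219.7] 54 [651.9  18.6  43.5  11.2  -2.6]
s win [368.4 238.5] 69 [645.8 -65.6  44.5  12.1  -4.9]
s inner [348.  272.6] 615 [ 637.  -151.2   90.2   57.7   -4.6]
x 0.009 y 0.014 z 0.345 spin 0.0011 rows 2.1
```

View pics/s5.png

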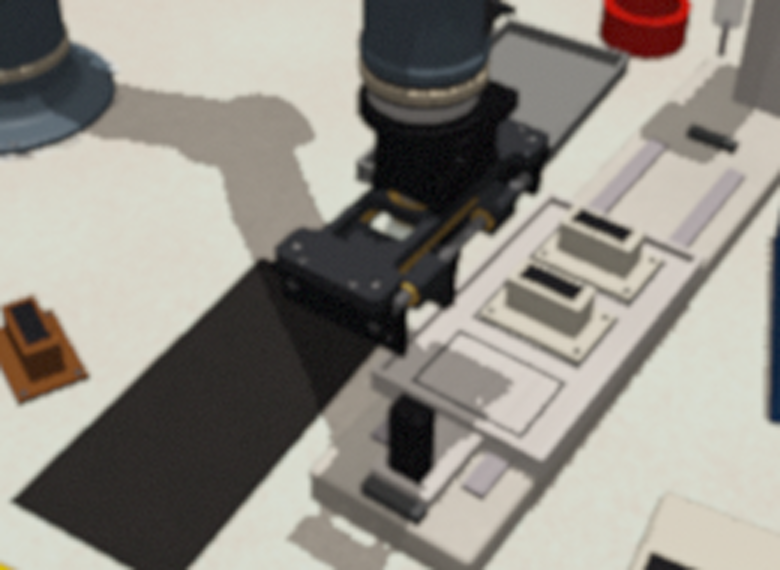

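Both housings lie within about 2 mm of their places, at crop (545,300) and (598,245), and the carriage is still out. Gripping the handle and pushing slowly.

```bash

python3 -m jog '[{"x":0.006,"y":0.008,"z":0.1,"spin":0,"gripper":0},{"x":0.006,"y":0.008,"z":0.2,"spin":0,"gripper":0},{"x":0.006,"y":0.008,"z":0.28,"spin":0,"gripper":0},{"x":0.006,"y":0.008,"z":0.33,"spin":0,"gripper":0},{"x":0.006,"y":0.008,"z":0.345,"spin":0,"gripper":0},{"x":0.006,"y":0.008,"z":0.345,"spin":0,"gripper":0},{"x":0.006,"y":0.008,"z":0.345,"spin":0,"gripper":0}]'
python3 -m jog '[{"x":0,"y":0,"z":0,"spin":0,"gripper":0.5},{"x":0,"y":0,"z":0,"spin":0,"gripper":0.5},{"x":0,"y":0,"z":0,"spin":0,"gripper":0.6},{"x":0,"y":0,"z":0,"spin":0,"gripper":0.8},{"x":0,"y":0,"z":0,"spin":0,"gripper":1},{"x":0,"y":0,"z":0,"spin":0,"gripper":1}]' 25
python3 -m jog '[{"x":0,"y":-0.01,"z":0,"spin":0,"gripper":1},{"x":0,"y":-0.03,"z":0,"spin":0,"gripper":1},{"x":0,"y":-0.055,"z":0,"spin":0,"gripper":1},{"x":0,"y":-0.08,"z":0,"spin":0,"gripper":1},{"x":0,"y":-0.105,"z":0,"spin":0,"gripper":1},{"x":0,"y":-0.13,"z":0,"spin":0,"gripper":1},{"x":0,"y":-0.155,"z":0,"spin":0,"gripper":1},{"x":0,"y":-0.18,"z":0,"spin":0,"gripper":1}]'
```

```text
time_s: 19.5
tcp_pos: [0.6309, -0.2546, 0.0918]
ee_rot: [180.0, -0.1, -4.5]
force: [-0.2, 0.8, -0.6]
finger_gap: 0.0433
grip_force: 0.0
time_s: 20.1
tcp_pos: [0.6302, -0.2531, 0.0909]
ee_rot: [-179.9, 0.0, -4.5]
force: [-1.9, 4.2, 4.9]
finger_gap: 0.0199
grip_force: 25.0
time_s: 20.9
tcp_pos: [0.6344, -0.2, 0.0909]
ee_rot: [180.0, -0.0, -4.5]
force: [-0.3, -3.2, 4.6]
finger_gap: 0.0195
grip_force: 25.0
```

```bash

python3 -m jog '[{"x":0,"y":-0.025,"z":0,"spin":0,"gripper":1},{"x":0,"y":-0.05,"z":0,"spin":0,"gripper":1},{"x":0,"y":-0.075,"z":0,"spin":0,"gripper":1},{"x":0,"y":-0.1,"z":0,"spin":0,"gripper":1},{"x":0,"y":-0.125,"z":0,"spin":0,"gripper":1},{"x":0,"y":-0.15,"z":0,"spin":0,"gripper":1},{"x":0,"y":-0.175,"z":0,"spin":0,"gripper":1},{"x":0,"y":-0.2,"z":0,"spin":0,"gripper":1}]'
python3 -m jog '[{"x":0,"y":-0.025,"z":0,"spin":0,"gripper":1},{"x":0,"y":-0.05,"z":0,"spin":0,"gripper":1},{"x":0,"y":-0.075,"z":0,"spin":0,"gripper":1},{"x":0,"y":-0.1,"z":0,"spin":0,"gripper":1},{"x":0,"y":-0.12,"z":0,"spin":0,"gripper":1},{"x":0,"y":-0.14,"z":0,"spin":0,"gripper":1},{"x":0,"y":-0.155,"z":0,"spin":0,"gripper":1},{"x":0,"y":-0.165,"z":0,"spin":0,"gripper":1}]'
python3 -m jog '[{"x":0,"y":-0.01,"z":0,"spin":0,"gripper":1},{"x":0,"y":-0.02,"z":0,"spin":0,"gripper":1},{"x":0,"y":-0.03,"z":0,"spin":0,"gripper":1},{"x":0,"y":-0.04,"z":0,"spin":0,"gripper":1},{"x":0,"y":-0.05,"z":0,"spin":0,"gripper":1}]'
```

```text
time_s: 21.7
tcp_pos: [0.6391, -0.1402, 0.0908]
ee_rot: [180.0, -0.0, -4.5]
force: [1.5, -2.4, 4.2]
finger_gap: 0.0199
grip_force: 25.0
time_s: 22.5
tcp_pos: [0.6431, -0.0904, 0.0908]
ee_rot: [-180.0, -0.0, -4.5]
force: [0.2, -2.6, 5.3]
finger_gap: 0.0201
grip_force: 25.0
time_s: 23.0
tcp_pos: [0.6442, -0.076, 0.0908]
ee_rot: [-180.0, -0.0, -4.5]
force: [0.5, -2.2, 4.3]
finger_gap: 0.0202
grip_force: 25.0
```

```bash

python3 -m jog '[{"x":0,"y":-0.008,"z":0,"spin":0,"gripper":1},{"x":0,"y":-0.016,"z":0,"spin":0,"gripper":1},{"x":0,"y":-0.024,"z":0,"spin":0,"gripper":1},{"x":0,"y":-0.032,"z":0,"spin":0,"gripper":1},{"x":0,"y":-0.032,"z":0,"spin":0,"gripper":1},{"x":0,"y":-0.032,"z":0,"spin":0,"gripper":1}]'
python3 -m jog '[{"x":0,"y":0,"z":0,"spin":0,"gripper":1},{"x":0,"y":0,"z":0,"spin":0,"gripper":1},{"x":0,"y":0,"z":0,"spin":0,"gripper":1},{"x":0,"y":0,"z":0,"spin":0,"gripper":1},{"x":0,"y":0,"z":0,"spin":0,"gripper":1},{"x":0,"y":0,"z":0,"spin":0,"gripper":1},{"x":0,"y":0,"z":0,"spin":0,"gripper":1},{"x":0,"y":0,"z":0,"spin":0,"gripper":1}]'
python3 look.py 0.094; python3 -c "
from h import *
d=np.load('last.npz');crop(d['s'],255,105,515,295,3,'pics/s6.png')"
```

```text
time_s: 23.6
tcp_pos: [0.6444, -0.0737, 0.0908]
ee_rot: [179.5, -0.1, -4.7]
force: [2.1, -14.8, 2.0]
finger_gap: 0.0202
grip_force: 25.1
time_s: 24.4
tcp_pos: [0.6444, -0.0737, 0.0908]
ee_rot: [179.5, -0.1, -4.7]
force: [1.8, -13.8, 0.4]
finger_gap: 0.02
grip_force: 25.1
t win [263.3 135.8] 79 [666.8 200.4  47.9  17.   -4.8]
t win [247.1 140.1] 38 [649.1 250.3  47.6   8.2  -4.5]
t win [289.7 139.4] 77 [660.9 115.6  46.1  16.9  -3. ]
t win [408.  163.8] 47 [ 611.8 -262.2   47.    10.2   -3.1]
t inner [238.6 107.3] 209 [773.8 298.6  89.3  55.1 -70.9]
t inner [310.3 382.8] 408 [-57.6  -6.1  84.3  58.3 -69.4]
s win [417.  185.6] 37 [667.  198.3  41.3  11.4  -4.6]
s win [315.8 313.2] 45 [ 6.493e+02 -3.152e+02  4.290e+01  7.200e+00 -6.000e-01]
```

View pics/s6.png

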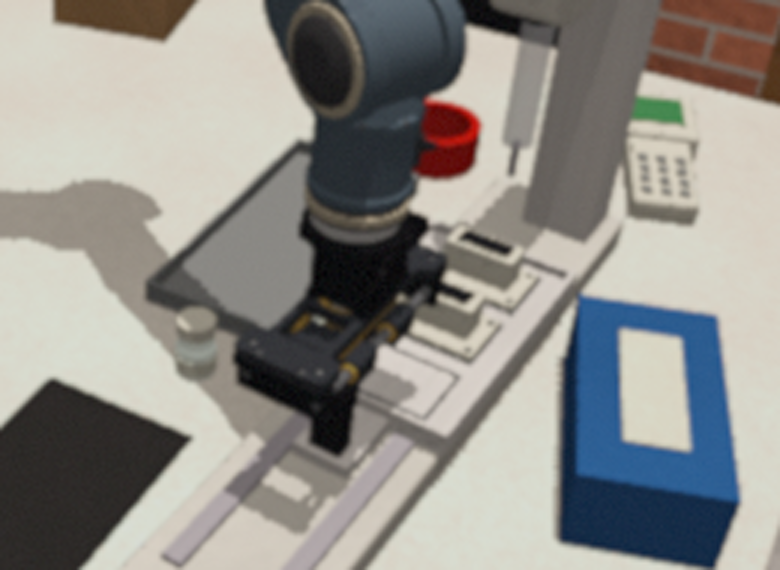

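The carriage is at the work stop: it travelled 180 mm and the force rose to 14 N. The housings are at crop (485,260) and (455,310), still in their outlines. Holding for three seconds.

```bash

python3 -m jog '[{"x":0,"y":0,"z":0,"spin":0,"gripper":1},{"x":0,"y":0,"z":0,"spin":0,"gripper":1},{"x":0,"y":0,"z":0,"spin":0,"gripper":1},{"x":0,"y":0,"z":0,"spin":0,"gripper":1},{"x":0,"y":0,"z":0,"spin":0,"gripper":1},{"x":0,"y":0,"z":0,"spin":0,"gripper":1},{"x":0,"y":0,"z":0,"spin":0,"gripper":1},{"x":0,"y":0,"z":0,"spin":0,"gripper":1}]'
python3 -m jog '[{"x":0,"y":0,"z":0,"spin":0,"gripper":1},{"x":0,"y":0,"z":0,"spin":0,"gripper":1},{"x":0,"y":0,"z":0,"spin":0,"gripper":1},{"x":0,"y":0,"z":0,"spin":0,"gripper":1},{"x":0,"y":0,"z":0,"spin":0,"gripper":1},{"x":0,"y":0,"z":0,"spin":0,"gripper":1},{"x":0,"y":0,"z":0,"spin":0,"gripper":1},{"x":0,"y":0,"z":0,"spin":0,"gripper":1}]'
python3 -m jog '[{"x":0,"y":0,"z":0,"spin":0,"gripper":1},{"x":0,"y":0,"z":0,"spin":0,"gripper":1},{"x":0,"y":0,"z":0,"spin":0,"gripper":1},{"x":0,"y":0,"z":0,"spin":0,"gripper":1},{"x":0,"y":0,"z":0,"spin":0,"gripper":1},{"x":0,"y":0,"z":0,"spin":0,"gripper":1},{"x":0,"y":0,"z":0,"spin":0,"gripper":1},{"x":0,"y":0,"z":0,"spin":0,"gripper":1}]'
python3 look.py 0.094
```

```text
time_s: 25.3
tcp_pos: [0.6444, -0.0737, 0.0908]
ee_rot: [179.5, -0.1, -4.7]
force: [2.0, -13.7, 1.0]
finger_gap: 0.02
grip_force: 25.1
time_s: 26.1
tcp_pos: [0.6444, -0.0737, 0.0908]
ee_rot: [179.5, -0.1, -4.7]
force: [2.9, -14.2, 1.7]
finger_gap: 0.0197
grip_force: 25.1
time_s: 26.9
tcp_pos: [0.6444, -0.0737, 0.0908]
ee_rot: [179.5, -0.1, -4.7]
force: [1.6, -14.2, -0.0]
finger_gap: 0.02
grip_force: 25.1
t win [263.3 135.8] 79 [666.8 200.4  47.9  17.   -4.8]
t win [247.1 140.3] 39 [649.1 250.3  47.6   8.2  -4.5]
t win [289.7 139.4] 77 [660.9 115.6  46.1  16.9  -3. ]
t win [408.1 163.7] 48 [ 611.8 -262.6   47.1   10.4   -4.2]
t inner [238.7 107.3] 206 [774.  297.1  86.9  54.8 -70.3]
s win [417.  185.6] 37 [667.  198.3  41.3  11.4  -4.6]
s win [315.6 313.1] 43 [ 6.493e+02 -3.152e+02  4.290e+01  7.100e+00 -6.000e-01]
```

```bash

python3 -m jog '[{"x":0,"y":0.015,"z":0,"spin":0,"gripper":1},{"x":0,"y":0.035,"z":0,"spin":0,"gripper":1},{"x":0,"y":0.055,"z":0,"spin":0,"gripper":1},{"x":0,"y":0.08,"z":0,"spin":0,"gripper":1},{"x":0,"y":0.105,"z":0,"spin":0,"gripper":1},{"x":0,"y":0.13,"z":0,"spin":0,"gripper":1},{"x":0,"y":0.155,"z":0,"spin":0,"gripper":1},{"x":0,"y":0.18,"z":0,"spin":0,"gripper":1}]'
python3 -m jog '[{"x":0,"y":0.025,"z":0,"spin":0,"gripper":1},{"x":0,"y":0.05,"z":0,"spin":0,"gripper":1},{"x":0,"y":0.075,"z":0,"spin":0,"gripper":1},{"x":0,"y":0.1,"z":0,"spin":0,"gripper":1},{"x":0,"y":0.125,"z":0,"spin":0,"gripper":1},{"x":0,"y":0.15,"z":0,"spin":0,"gripper":1},{"x":0,"y":0.175,"z":0,"spin":0,"gripper":1},{"x":0,"y":0.2,"z":0,"spin":0,"gripper":1}]'
python3 -m jog '[{"x":0,"y":0.025,"z":0,"spin":0,"gripper":1},{"x":0,"y":0.05,"z":0,"spin":0,"gripper":1},{"x":0,"y":0.075,"z":0,"spin":0,"gripper":1},{"x":0,"y":0.1,"z":0,"spin":0,"gripper":1},{"x":0,"y":0.125,"z":0,"spin":0,"gripper":1},{"x":0,"y":0.145,"z":0,"spin":0,"gripper":1},{"x":0,"y":0.16,"z":0,"spin":0,"gripper":1},{"x":0,"y":0.17,"z":0,"spin":0,"gripper":1}]'
```

```text
time_s: 27.8
tcp_pos: [0.641, -0.1172, 0.0907]
ee_rot: [-179.7, 0.0, -4.4]
force: [-0.9, 3.3, 6.9]
finger_gap: 0.0199
grip_force: 25.1
time_s: 28.6
tcp_pos: [0.6362, -0.1771, 0.0907]
ee_rot: [-179.7, 0.0, -4.4]
force: [-0.5, 2.3, 8.2]
finger_gap: 0.0196
grip_force: 25.1
time_s: 29.4
tcp_pos: [0.6322, -0.2285, 0.0907]
ee_rot: [-179.8, 0.0, -4.4]
force: [-1.9, 2.9, 7.9]
finger_gap: 0.0196
grip_force: 25.0
```

```bash

python3 -m jog '[{"x":0,"y":0.015,"z":0,"spin":0,"gripper":1},{"x":0,"y":0.03,"z":0,"spin":0,"gripper":1},{"x":0,"y":0.045,"z":0,"spin":0,"gripper":1},{"x":0,"y":0.06,"z":0,"spin":0,"gripper":1},{"x":0,"y":0.07,"z":0,"spin":0,"gripper":1},{"x":0,"y":0.08,"z":0,"spin":0,"gripper":1},{"x":0,"y":0.09,"z":0,"spin":0,"gripper":1},{"x":0,"y":0.1,"z":0,"spin":0,"gripper":1}]'
python3 -m jog '[{"x":0,"y":0.01,"z":0,"spin":0,"gripper":1},{"x":0,"y":0.015,"z":0,"spin":0,"gripper":1},{"x":0,"y":0.015,"z":0,"spin":0,"gripper":1},{"x":0,"y":0.015,"z":0,"spin":0,"gripper":1}]'
```

```text
time_s: 30.2
tcp_pos: [0.6302, -0.2531, 0.0906]
ee_rot: [-179.3, 0.2, -4.3]
force: [-4.3, 14.2, 14.8]
finger_gap: 0.0201
grip_force: 25.1
time_s: 30.6
tcp_pos: [0.6302, -0.253, 0.0905]
ee_rot: [-178.9, 0.3, -4.1]
force: [-4.8, 17.4, 15.8]
finger_gap: 0.0196
grip_force: 25.0
```

```bash

python3 -m jog '[{"x":0,"y":-0.02,"z":0,"spin":0,"gripper":1},{"x":0,"y":-0.02,"z":0,"spin":0,"gripper":1},{"x":0,"y":-0.02,"z":0,"spin":0,"gripper":0},{"x":0,"y":-0.02,"z":0,"spin":0,"gripper":0},{"x":0,"y":-0.02,"z":0,"spin":0,"gripper":0},{"x":0,"y":-0.02,"z":-0.15,"spin":0,"gripper":0},{"x":0,"y":-0.02,"z":-0.3,"spin":0,"gripper":0},{"x":0,"y":-0.02,"z":-0.3,"spin":0,"gripper":0}]'
python3 look.py 0.094; python3 -c "
from h import *
d=np.load('last.npz');crop(d['s'],185,145,445,335,3,'pics/s7.png')"
python3 go.py '[[0.6455,-0.0648,0.15,-4.5],[0.6455,-0.0648,0.0665,-4.5]]'
```

```text
time_s: 31.4
tcp_pos: [0.6323, -0.2627, 0.1869]
ee_rot: [179.8, -0.6, -4.6]
force: [-0.0, -0.6, 0.8]
finger_gap: 0.0428
grip_force: 0.0
t win [248.  140.3] 62 [649.3 247.2  47.6  14.4  -4.4]
t win [319.  144.1] 78 [652.9  21.4  47.6  16.6  -3.3]
t win [345.8 147.9] 78 [646.5 -63.9  47.1  17.2  -5.4]
t inner [238.9 107.4] 209 [773.6 296.9  86.9  55.7 -70.3]
s win [421.2 190.8] 59 [687.6 181.1  42.3  18.4  -6.4]
s win [385.4 219.7] 55 [651.9  18.6  43.5  11.2  -2.6]
s win [368.4 238.6] 69 [645.8 -65.8  44.5  12.1  -4.4]
x 0.001 y -0.654 z 0.104 spin -0.0002 rows 4.0
x 0.000 y -0.000 z 0.278 spin -0.0000 rows 1.7
```

View pics/s7.png

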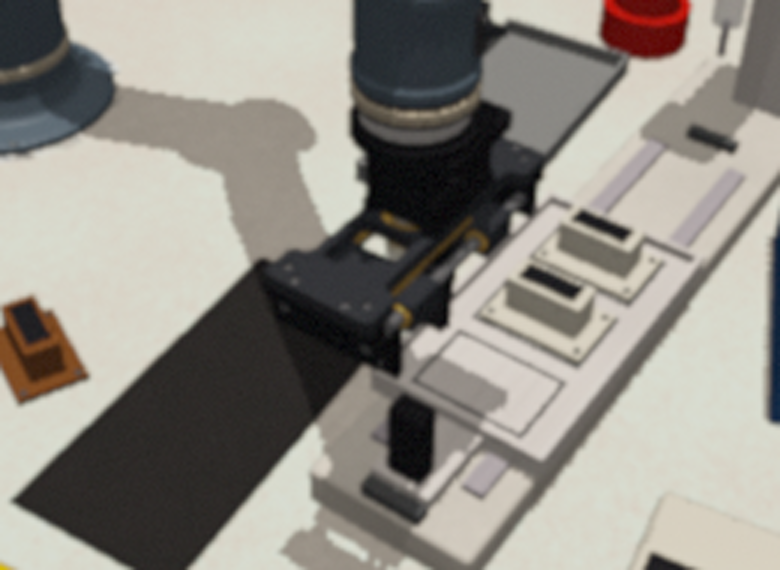

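The carriage is back at the loading stop with the housings where they were, at crop (545,300) and (598,245). Picking the middle one.

```bash

python3 -m jog '[{"x":0,"y":-0.16,"z":0,"spin":0,"gripper":-0.15},{"x":0,"y":-0.32,"z":0,"spin":0,"gripper":-0.15},{"x":0,"y":-0.48,"z":0.03,"spin":0,"gripper":-0.15},{"x":0,"y":-0.6,"z":0.07,"spin":0,"gripper":-0.15},{"x":0,"y":-0.654,"z":0.1,"spin":0,"gripper":-0.15},{"x":0,"y":-0.654,"z":0.1,"spin":0,"gripper":-0.15},{"x":0,"y":-0.654,"z":0.1,"spin":0,"gripper":-0.15},{"x":0,"y":-0.654,"z":0.1,"spin":0,"gripper":-0.15}]' 25
python3 go.py '[[0.6455,-0.0648,0.0665,-4.5]]'
```

```text
time_s: 32.3
tcp_pos: [0.6446, -0.0678, 0.151]
ee_rot: [179.9, -0.0, -4.8]
force: [0.3, -0.0, -0.4]
finger_gap: 0.0502
grip_force: 0.0
x 0.002 y -0.010 z 0.282 spin -0.0014 rows 1.7
```

```bash

python3 -m jog '[{"x":0.002,"y":-0.006,"z":0.08,"spin":0,"gripper":-0.15},{"x":0.002,"y":-0.006,"z":0.16,"spin":0,"gripper":-0.15},{"x":0.002,"y":-0.006,"z":0.22,"spin":0,"gripper":-0.15},{"x":0.002,"y":-0.006,"z":0.26,"spin":0,"gripper":-0.15},{"x":0.002,"y":-0.006,"z":0.28,"spin":0,"gripper":-0.15},{"x":0.002,"y":-0.006,"z":0.28,"spin":0,"gripper":-0.15},{"x":0.002,"y":-0.006,"z":0.28,"spin":0,"gripper":-0.15}]' 25
python3 -m jog '[{"x":0,"y":0,"z":0,"spin":0,"gripper":0.4},{"x":0,"y":0,"z":0,"spin":0,"gripper":0.5},{"x":0,"y":0,"z":0,"spin":0,"gripper":0.6},{"x":0,"y":0,"z":0,"spin":0,"gripper":0.7},{"x":0,"y":0,"z":0,"spin":0,"gripper":1},{"x":0,"y":0,"z":0,"spin":0,"gripper":1}]' 25
python3 -m jog '[{"x":0,"y":0,"z":-0.08,"spin":0,"gripper":1},{"x":0,"y":0,"z":-0.18,"spin":0,"gripper":1},{"x":0,"y":0,"z":-0.3,"spin":0,"gripper":1},{"x":0,"y":0,"z":-0.4,"spin":0,"gripper":1},{"x":0,"y":0,"z":-0.45,"spin":0,"gripper":1},{"x":0,"y":0,"z":-0.45,"spin":0,"gripper":1}]' 
python3 go.py '[[0.48,0.02,0.2,-2],[0.456,0.17,0.15,0],[0.456,0.17,0.02,0]]'
```

```text
time_s: 33.0
tcp_pos: [0.6463, -0.0631, 0.0674]
ee_rot: [180.0, -0.1, -4.5]
force: [0.2, 0.6, 0.5]
finger_gap: 0.0501
grip_force: 0.0
time_s: 33.6
tcp_pos: [0.6459, -0.0625, 0.0669]
ee_rot: [-180.0, -0.0, -4.5]
force: [-0.6, -0.4, 2.8]
finger_gap: 0.0297
grip_force: 25.0
time_s: 34.2
tcp_pos: [0.6466, -0.0625, 0.2031]
ee_rot: [-180.0, -0.2, -4.5]
force: [0.9, -0.2, -1.4]
finger_gap: 0.0297
grip_force: 25.0
x -0.575 y -0.231 z 0.010 spin -0.0138 rows 3.7
x -0.097 y -0.497 z 0.167 spin -0.0111 rows 3.2
x 0.000 y -0.000 z 0.433 spin 0.0000 rows 2.6
```

```bash

python3 -m jog '[{"x":-0.1,"y":-0.04,"z":0,"spin":0,"gripper":1},{"x":-0.22,"y":-0.09,"z":0,"spin":0,"gripper":1},{"x":-0.34,"y":-0.14,"z":0,"spin":0,"gripper":1},{"x":-0.46,"y":-0.19,"z":0,"spin":-0.01,"gripper":1},{"x":-0.55,"y":-0.3,"z":0,"spin":-0.014,"gripper":1},{"x":-0.6,"y":-0.42,"z":0,"spin":-0.02,"gripper":1},{"x":-0.63,"y":-0.55,"z":0,"spin":-0.025,"gripper":1},{"x":-0.65,"y":-0.68,"z":0.02,"spin":-0.025,"gripper":1}]' 
python3 go.py '[[0.456,0.275,0.12,0],[0.456,0.275,0.019,0]]'
```

```text
time_s: 35.0
tcp_pos: [0.4654, 0.1577, 0.1944]
ee_rot: [-180.0, 0.1, 0.0]
force: [0.6, 0.8, -1.6]
finger_gap: 0.0299
grip_force: 25.0
x -0.031 y -0.391 z 0.248 spin 0.0003 rows 2.8
x 0.000 y -0.000 z 0.337 spin 0.0000 rows 2.0
```

```bash

python3 -m jog '[{"x":-0.01,"y":-0.1,"z":0.04,"spin":0,"gripper":1},{"x":-0.02,"y":-0.2,"z":0.08,"spin":0,"gripper":1},{"x":-0.03,"y":-0.3,"z":0.14,"spin":0,"gripper":1},{"x":-0.03,"y":-0.37,"z":0.2,"spin":0,"gripper":1},{"x":-0.03,"y":-0.39,"z":0.24,"spin":0,"gripper":1},{"x":-0.03,"y":-0.39,"z":0.24,"spin":0,"gripper":1},{"x":-0.03,"y":-0.39,"z":0.24,"spin":0,"gripper":1}]' 
python3 go.py '[[0.456,0.278,0.019,0]]'
```

```text
time_s: 35.7
tcp_pos: [0.4582, 0.2714, 0.1231]
ee_rot: [179.9, 0.0, -0.1]
force: [0.8, -0.3, -0.6]
finger_gap: 0.03
grip_force: 25.0
x -0.007 y -0.022 z 0.347 spin -0.0006 rows 2.1
```

```bash

python3 -m jog '[{"x":-0.006,"y":-0.02,"z":0.1,"spin":0,"gripper":1},{"x":-0.006,"y":-0.02,"z":0.18,"spin":0,"gripper":1},{"x":-0.006,"y":-0.02,"z":0.26,"spin":0,"gripper":1},{"x":-0.006,"y":-0.02,"z":0.31,"spin":0,"gripper":1},{"x":-0.006,"y":-0.02,"z":0.335,"spin":0,"gripper":1},{"x":-0.006,"y":-0.02,"z":0.345,"spin":0,"gripper":1},{"x":-0.006,"y":-0.02,"z":0.345,"spin":0,"gripper":1},{"x":-0.006,"y":-0.02,"z":0.345,"spin":0,"gripper":1}]' 
python3 -m jog '[{"x":0,"y":0,"z":0,"spin":0,"gripper":1},{"x":0,"y":0,"z":0,"spin":0,"gripper":-0.1},{"x":0,"y":0,"z":0,"spin":0,"gripper":-0.1},{"x":0,"y":0,"z":0,"spin":0,"gripper":-0.1},{"x":0,"y":0,"z":-0.15,"spin":0,"gripper":-0.1},{"x":0,"y":0,"z":-0.3,"spin":0,"gripper":-0.1},{"x":0,"y":0,"z":-0.5,"spin":0,"gripper":-0.1},{"x":0,"y":0,"z":-0.6,"spin":0,"gripper":-0.1}]'
python3 go.py '[[0.48,0.06,0.2,-2],[0.652,0.020,0.18,-4],[0.652,0.020,0.0665,-4]]'
```

```text
time_s: 36.5
tcp_pos: [0.4572, 0.2795, 0.0209]
ee_rot: [-179.9, -0.1, -0.0]
force: [0.1, 0.5, -1.1]
finger_gap: 0.0299
grip_force: 25.0
time_s: 37.3
tcp_pos: [0.457, 0.2792, 0.2028]
ee_rot: [-179.9, -0.1, -0.0]
force: [0.1, 1.4, -0.6]
finger_gap: 0.0477
grip_force: 0.0
x 0.077 y 0.731 z 0.009 spin 0.0110 rows 4.4
x 0.578 y 0.113 z 0.067 spin 0.0111 rows 3.6
x 0.000 y -0.000 z 0.378 spin 0.0000 rows 2.3
```

```bash

python3 -m jog '[{"x":0.08,"y":0.73,"z":0,"spin":0.011,"gripper":-0.15},{"x":0.08,"y":0.73,"z":0,"spin":0.011,"gripper":-0.15},{"x":0.08,"y":0.73,"z":0,"spin":0.011,"gripper":-0.15},{"x":0.08,"y":0.73,"z":0,"spin":0.011,"gripper":-0.15},{"x":0.08,"y":0.73,"z":0,"spin":0.011,"gripper":-0.15},{"x":0.08,"y":0.73,"z":0,"spin":0.011,"gripper":-0.15}]' 
python3 -m jog '[{"x":0.58,"y":0.11,"z":0.067,"spin":0.011,"gripper":-0.15},{"x":0.58,"y":0.11,"z":0.067,"spin":0.011,"gripper":-0.15},{"x":0.58,"y":0.11,"z":0.067,"spin":0.011,"gripper":-0.15},{"x":0.58,"y":0.11,"z":0.067,"spin":0.011,"gripper":-0.15},{"x":0.58,"y":0.11,"z":0.067,"spin":0.011,"gripper":-0.15},{"x":0.58,"y":0.11,"z":0.067,"spin":0.011,"gripper":-0.15},{"x":0.58,"y":0.11,"z":0.067,"spin":0.011,"gripper":-0.15}]' 
python3 look.py 0.094; python3 -c "
from h import *
d=np.load('last.npz');crop(d['s'],185,145,445,335,3,'pics/s8.png')"
python3 go.py '[[0.652,0.020,0.0665,-4]]'
```

```text
time_s: 37.9
tcp_pos: [0.4806, 0.0562, 0.2005]
ee_rot: [-180.0, -0.1, -2.4]
force: [0.8, 0.5, 0.6]
finger_gap: 0.0499
grip_force: 0.0
time_s: 38.6
tcp_pos: [0.6521, 0.0227, 0.1797]
ee_rot: [-179.9, 0.1, -3.9]
force: [0.0, -0.2, 0.3]
finger_gap: 0.0499
grip_force: 0.0
t win [248.  140.3] 63 [649.3 247.2  47.6  14.4  -4.5]
t inner [238.7 107.4] 204 [774.3 297.1  86.1  55.1 -70.9]
t inner [370.8 156.6] 466 [ 638.  -148.2   89.2   57.7   -4.1]
s win [421.3 190.9] 59 [687.5 181.7  42.4  18.5  -3.9]
s win [310.2 203.9] 37 [460.8 -24.7  35.2  11.1   3.1]
s win [389.7 226.7] 72 [673.5  -0.8  43.8  15.9  -8.7]
s win [315.7 313.2] 44 [ 649.4 -315.7   43.     7.1    0.9]
s inner [366.8 252.7] 511 [644.4 -64.4  89.3  61.1  -4.6]
s inner [347.7 272.3] 746 [ 637.4 -151.3   89.3   57.7   -4.7]
x -0.000 y 0.008 z 0.379 spin 0.0006 rows 2.3
```

View pics/s8.png

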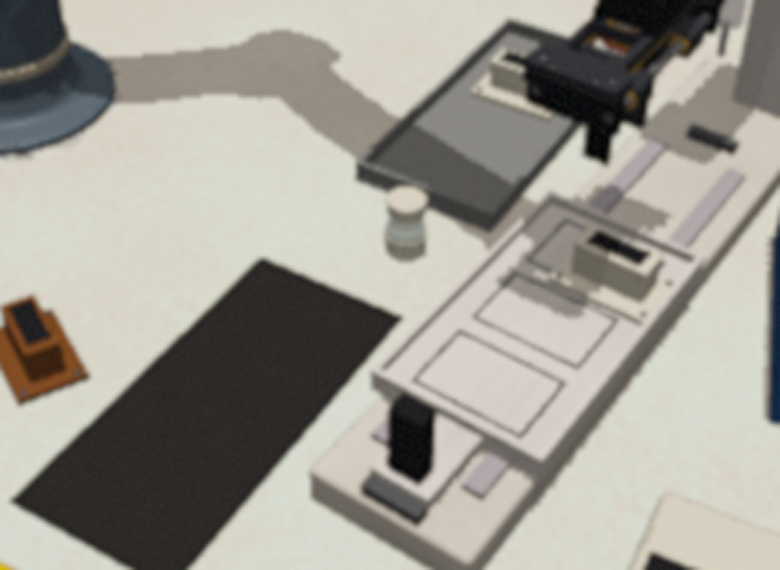

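The picture shows housing A knocked aside on the carriage: its lid is now at crop (618,245), about (673,−1) mm. The first housing lies in the tray at (515,85). I'll move the arm away and re-measure from both views.

```bash

python3 -m jog '[{"x":-0.58,"y":0.3,"z":-0.06,"spin":0,"gripper":-0.15},{"x":-0.58,"y":0.3,"z":-0.06,"spin":0,"gripper":-0.15},{"x":-0.58,"y":0.3,"z":-0.06,"spin":0,"gripper":-0.15},{"x":-0.58,"y":0.3,"z":-0.06,"spin":0,"gripper":-0.15},{"x":-0.58,"y":0.65,"z":-0.06,"spin":0,"gripper":-0.15},{"x":-0.58,"y":0.65,"z":-0.06,"spin":0,"gripper":-0.15},{"x":-0.58,"y":0.65,"z":-0.06,"spin":0,"gripper":-0.15},{"x":-0.58,"y":0.65,"z":-0.06,"spin":0,"gripper":-0.15}]' 
python3 look.py 0.094; echo tray; python3 look.py 0.045|grep win
python3 - <<'E'
from h import *
d=np.load('last.npz');s=cv2.resize(d['s'][195:275,335:435],None,fx=4,fy=4,interpolation=2);t=cv2.resize(d['t'][120:200,190:390],None,fx=4,fy=4,interpolation=2)
o=np.zeros((320,800,3),np.uint8);im=np.vstack([np.hstack([s,np.zeros((320,400,3),np.uint8)]),t])
im=im[:600];cv2.imwrite('pics/c9.png',cv2.cvtColor(im,cv2.COLOR_RGB2BGR))
E
```

```text
time_s: 39.5
tcp_pos: [0.4654, -0.1622, 0.1984]
ee_rot: [-179.9, -0.1, -4.2]
force: [1.0, 0.0, -0.6]
finger_gap: 0.0503
grip_force: 0.0
t win [325.8 137.8] 76 [675.2   1.8  47.9  16.3  -3.4]
t win [247.9 140.3] 68 [650.5 247.7  50.9  15.7  -4.5]
t win [233.8 201.1] 86 [ 4.484e+02  2.689e+02  4.480e+01  1.760e+01 -3.000e-01]
t inner [238.7 107.4] 210 [773.6 296.9  86.9  55.7 -70.3]
t inner [345.  152.6] 470 [644.8 -63.7  88.9  57.9  -4.3]
t inner [235.7 203.5] 368 [449.3 270.8  88.2  60.7   0.7]
s win [421.2 190.9] 59 [687.6 181.6  42.4  18.7  -4.3]
s win [310.4 203.9] 37 [460.8 -24.7  35.2  11.1   3.1]
s win [390.9 227.2] 56 [ 6.747e+02 -4.000e-01  4.190e+01  1.130e+01 -4.300e+00]
s win [315.7 313.1] 47 [ 6.493e+02 -3.152e+02  4.290e+01  7.200e+00 -6.000e-01]
s inner [366.7 251. ] 632 [644.2 -65.3  89.4  59.3  -4.2]
s inner [347.7 272.2] 745 [ 637.4 -151.3   89.3   57.7   -4.7]
tray
t win [325.8 137.8] 76 [693.3   2.3  49.7  16.9  -3.4]
t win [247.9 140.4] 68 [667.7 256.9  52.8  15.6  -4.5]
t win [233.8 201.2] 85 [ 4.581e+02  2.792e+02  4.620e+01  1.830e+01 -3.000e-01]
s win [421.2 190.9] 58 [670.8 249.5  45.4  19.3  -3.9]
s win [310.3 203.9] 38 [428.3  29.   37.6  11.9   3.1]
s win [390.8 227.2] 57 [657.   55.   45.   12.1  -4.3]
s win [315.6 313.1] 43 [ 6.300e+02 -2.817e+02  4.590e+01  7.600e+00 -6.000e-01]
```

View pics/c9.png

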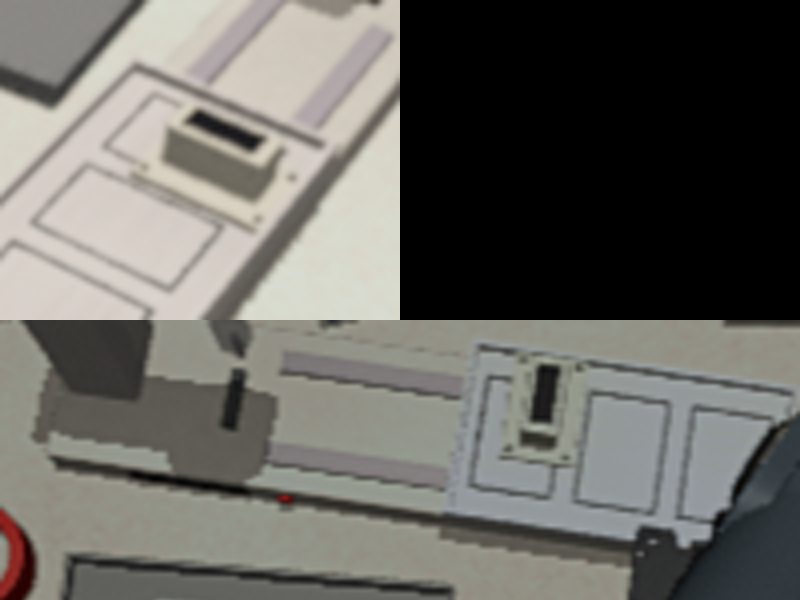

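Two views agree that A lies flat at (675,1) mm, yaw −3.8°, still inside the rim (crop (545,410)). The other housing is flat in the tray at (458,279). Picking A at its new pose.

```bash
python3 go.py '[[0.675,0.0007,0.16,-3.8],[0.675,0.0007,0.0665,-3.8]]'
```

```text
x 0.659 y -0.578 z 0.126 spin 0.0002 rows 5.3
x 0.000 y -0.000 z 0.312 spin -0.0000 rows 1.9
```

```bash

python3 -m jog '[{"x":0.66,"y":-0.58,"z":0.03,"spin":0,"gripper":-0.15},{"x":0.66,"y":-0.58,"z":0.05,"spin":0,"gripper":-0.15},{"x":0.66,"y":-0.58,"z":0.08,"spin":0,"gripper":-0.15},{"x":0.66,"y":-0.58,"z":0.1,"spin":0,"gripper":-0.15},{"x":0.66,"y":-0.58,"z":0.126,"spin":0,"gripper":-0.15},{"x":0.66,"y":-0.58,"z":0.126,"spin":0,"gripper":-0.15},{"x":0.66,"y":-0.58,"z":0.126,"spin":0,"gripper":-0.15},{"x":0.66,"y":-0.58,"z":0.126,"spin":0,"gripper":-0.15}]' 
python3 -m jog '[{"x":0,"y":0,"z":0,"spin":0,"gripper":-0.15},{"x":0,"y":0,"z":0,"spin":0,"gripper":-0.15}]' 25
python3 go.py '[[0.675,0.0007,0.0665,-3.8]]'; python3 look.py 0.094|grep 's win'
```

```text
time_s: 40.5
tcp_pos: [0.6747, -0.0017, 0.1598]
ee_rot: [179.9, 0.1, -3.9]
force: [-0.1, -0.7, 0.5]
finger_gap: 0.0498
grip_force: 0.0
time_s: 40.7
tcp_pos: [0.675, -0.0029, 0.1611]
ee_rot: [-180.0, -0.0, -4.1]
force: [-0.6, -0.2, -0.2]
finger_gap: 0.0502
grip_force: 0.0
x -0.001 y -0.012 z 0.315 spin -0.0017 rows 1.9
s win [421.2 190.8] 59 [687.6 181.1  42.3  18.4  -6.4]
s win [310.2 203.9] 37 [460.8 -24.7  35.2  11.1   3.1]
s win [390.4 226.9] 84 [ 6.739e+02 -1.000e-01  4.400e+01  1.680e+01 -5.400e+00]
s win [315.8 313.2] 42 [ 649.4 -315.7   43.     7.1    0.9]
```

```bash

python3 -m jog '[{"x":0,"y":-0.01,"z":0.1,"spin":0,"gripper":-0.15},{"x":0,"y":-0.01,"z":0.18,"spin":0,"gripper":-0.15},{"x":0,"y":-0.01,"z":0.24,"spin":0,"gripper":-0.15},{"x":0,"y":-0.01,"z":0.28,"spin":0,"gripper":-0.15},{"x":0,"y":-0.01,"z":0.305,"spin":0,"gripper":-0.15},{"x":0,"y":-0.01,"z":0.312,"spin":0,"gripper":-0.15},{"x":0,"y":-0.01,"z":0.312,"spin":0,"gripper":-0.15}]' 25
python3 -m jog '[{"x":0,"y":0,"z":0,"spin":0,"gripper":0.4},{"x":0,"y":0,"z":0,"spin":0,"gripper":0.5},{"x":0,"y":0,"z":0,"spin":0,"gripper":0.6},{"x":0,"y":0,"z":0,"spin":0,"gripper":0.7},{"x":0,"y":0,"z":0,"spin":0,"gripper":1},{"x":0,"y":0,"z":0,"spin":0,"gripper":1}]' 25
python3 -m jog '[{"x":0,"y":0,"z":-0.08,"spin":0,"gripper":1},{"x":0,"y":0,"z":-0.18,"spin":0,"gripper":1},{"x":0,"y":0,"z":-0.3,"spin":0,"gripper":1},{"x":0,"y":0,"z":-0.4,"spin":0,"gripper":1},{"x":0,"y":0,"z":-0.45,"spin":0,"gripper":1},{"x":0,"y":0,"z":-0.45,"spin":0,"gripper":1}]' 
python3 go.py '[[0.456,0.16,0.19,0],[0.456,0.16,0.019,0]]'
```

```text
time_s: 41.5
tcp_pos: [0.6763, 0.0014, 0.0669]
ee_rot: [-180.0, -0.0, -4.0]
force: [-0.3, 0.3, 1.1]
finger_gap: 0.0505
grip_force: 0.0
time_s: 42.1
tcp_pos: [0.6761, 0.0017, 0.067]
ee_rot: [-180.0, -0.0, -4.0]
force: [-1.2, 0.6, 4.0]
finger_gap: 0.0296
grip_force: 25.0
time_s: 42.7
tcp_pos: [0.6769, 0.0014, 0.2033]
ee_rot: [-180.0, -0.2, -4.0]
force: [0.6, -0.6, -1.4]
finger_gap: 0.0299
grip_force: 25.0
x -0.771 y -0.477 z 0.044 spin -0.0220 rows 5.4
x 0.000 y -0.000 z 0.570 spin 0.0000 rows 3.4
```

```bash

python3 -m jog '[{"x":-0.1,"y":0,"z":0,"spin":0,"gripper":1},{"x":-0.22,"y":-0.03,"z":0,"spin":0,"gripper":1},{"x":-0.36,"y":-0.06,"z":0,"spin":-0.005,"gripper":1},{"x":-0.5,"y":-0.12,"z":0,"spin":-0.01,"gripper":1},{"x":-0.62,"y":-0.2,"z":0,"spin":-0.015,"gripper":1},{"x":-0.71,"y":-0.32,"z":0.02,"spin":-0.022,"gripper":1},{"x":-0.75,"y":-0.43,"z":0.04,"spin":-0.022,"gripper":1},{"x":-0.77,"y":-0.477,"z":0.044,"spin":-0.022,"gripper":1}]' 
python3 -m jog '[{"x":0,"y":0,"z":0.1,"spin":0,"gripper":1},{"x":0,"y":0,"z":0.2,"spin":0,"gripper":1},{"x":0,"y":0,"z":0.25,"spin":0,"gripper":1},{"x":0,"y":0,"z":0.25,"spin":0,"gripper":1},{"x":0,"y":0,"z":0.25,"spin":0,"gripper":1}]'
python3 go.py '[[0.456,0.16,0.019,0]]'; python3 look.py 0.045 | grep win
```

```text
time_s: 43.5
tcp_pos: [0.4518, 0.1638, 0.186]
ee_rot: [180.0, 0.3, 0.3]
force: [0.4, -0.3, -1.0]
finger_gap: 0.0298
grip_force: 25.0
time_s: 44.0
tcp_pos: [0.4547, 0.1599, 0.1126]
ee_rot: [179.9, 0.1, -0.0]
force: [-0.4, -0.0, -0.3]
finger_gap: 0.0299
grip_force: 25.0
x 0.004 y -0.000 z 0.312 spin -0.0001 rows 1.9
t win [248.  140.4] 64 [666.3 256.7  49.8  15.   -4.5]
s win [421.2 190.8] 60 [670.9 249.7  45.4  20.   -4.3]
s win [310.2 203.8] 38 [428.   28.7  37.6  12.8  -1.5]
s win [315.6 313. ] 45 [ 6.300e+02 -2.817e+02  4.590e+01  7.600e+00 -6.000e-01]
```

```bash

python3 -m jog '[{"x":0.003,"y":0,"z":0.1,"spin":0,"gripper":1},{"x":0.003,"y":0,"z":0.18,"spin":0,"gripper":1},{"x":0.003,"y":0,"z":0.24,"spin":0,"gripper":1},{"x":0.003,"y":0,"z":0.28,"spin":0,"gripper":1},{"x":0.003,"y":0,"z":0.303,"spin":0,"gripper":1},{"x":0.003,"y":0,"z":0.312,"spin":0,"gripper":1},{"x":0.003,"y":0,"z":0.312,"spin":0,"gripper":1},{"x":0.003,"y":0,"z":0.312,"spin":0,"gripper":1}]' 
python3 -m jog '[{"x":0,"y":0,"z":0,"spin":0,"gripper":1},{"x":0,"y":0,"z":0,"spin":0,"gripper":-0.1},{"x":0,"y":0,"z":0,"spin":0,"gripper":-0.1},{"x":0,"y":0,"z":0,"spin":0,"gripper":-0.1},{"x":0,"y":0,"z":-0.15,"spin":0,"gripper":-0.1},{"x":0,"y":0,"z":-0.3,"spin":0,"gripper":-0.1},{"x":0,"y":0,"z":-0.5,"spin":0,"gripper":-0.1},{"x":0,"y":0,"z":-0.6,"spin":0,"gripper":-0.1}]'
python3 -m jog '[{"x":0.08,"y":0.9,"z":0,"spin":0,"gripper":-0.1},{"x":0.08,"y":0.9,"z":0,"spin":0,"gripper":-0.1},{"x":0.08,"y":0.9,"z":0,"spin":0,"gripper":-0.1},{"x":0.08,"y":0.9,"z":0,"spin":0,"gripper":-0.1},{"x":0.08,"y":0.9,"z":0,"spin":0,"gripper":-0.1},{"x":0.08,"y":0.9,"z":0,"spin":0,"gripper":-0.1},{"x":0.08,"y":0.9,"z":0,"spin":0,"gripper":-0.1},{"x":0.08,"y":0.9,"z":0,"spin":0,"gripper":-0.1}]'
python3 look.py 0.045;  python3 -c "
from h import *
d=np.load('last.npz');crop(d['s'],185,120,445,310,3,'pics/s10.png')"
```

```text
time_s: 44.9
tcp_pos: [0.4568, 0.1606, 0.0204]
ee_rot: [-180.0, -0.1, 0.0]
force: [-0.1, 0.6, -1.7]
finger_gap: 0.0297
grip_force: 25.0
time_s: 45.7
tcp_pos: [0.4567, 0.1601, 0.2022]
ee_rot: [-180.0, -0.1, -0.0]
force: [0.3, 1.7, -0.8]
finger_gap: 0.0476
grip_force: 0.0
time_s: 46.5
tcp_pos: [0.48, -0.1094, 0.1996]
ee_rot: [-180.0, 0.0, -0.0]
force: [-0.6, 1.2, -0.6]
finger_gap: 0.048
grip_force: 0.0
t win [248.  140.4] 64 [666.3 256.7  49.8  15.   -4.5]
t win [233.8 201.2] 85 [ 4.581e+02  2.792e+02  4.620e+01  1.830e+01 -3.000e-01]
t win [270.8 204.7] 77 [ 4.547e+02  1.605e+02  4.670e+01  1.630e+01 -4.000e-01]
t inner [238.6 107.4] 213 [772.8 298.3  86.6  53.8 -72.2]
t inner [319.1 148.8] 463 [651.3  20.8  88.9  57.8  -4.4]
t inner [235.8 203.5] 364 [449.2 271.   88.   60.4   0.8]
s win [341.3 183.8] 28 [455.7 158.9  39.5   9.1   1.1]
s win [421.4 190.9] 60 [670.8 249.7  45.4  19.8  -3.9]
s win [310.5 203.9] 38 [428.   29.1  37.6  12.   -1.3]
s win [315.5 313. ] 42 [ 6.300e+02 -2.817e+02  4.590e+01  7.600e+00 -6.000e-01]
s inner [383.5 232. ] 532 [650.9  18.9  89.2  57.7  -4.6]
s inner [366.5 251.1] 621 [644.3 -66.1  89.3  57.6  -4.7]
s inner [347.7 272.2] 745 [ 637.4 -151.3   89.3   57.7   -4.7]
```

View pics/s10.png

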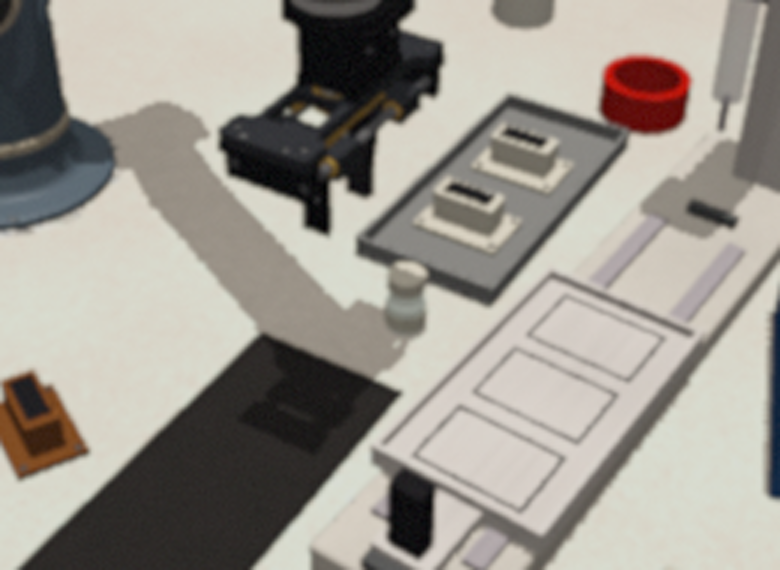

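Both housings sit flat in the tray, at crop (470,215) and (522,155) or world (455,160) and (458,279) mm. The carriage is empty at the loading stop with its places unchanged, and the jar and tape are in place. Handing in.

```bash
python3 -c "
from workcell import sign_off
print(sign_off())"
```

```text
the job is handed in; nothing more can be done
None
```

I've handed the job in: both housings went through the loading, work-stop and return cycle and now lie flat in the grey tray, and the carriage is back at the loading stop; no verdict was returned.

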